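Fit the spare fuses in a fuse base by handlamp

ROBOT

A 6-joint arm with a two-finger parallel gripper is mounted at the origin on the work surface. World frame = base frame: x ahead of the robot, y to its left, z up, the work surface at z = 0. Lengths are in m, angles in rad, forces in N, time in s.
With the tool pointing down it reaches from about 0.325 to 0.9 m from the base axis. Payload 3.5 kg.
Tool frame: the origin (TCP) lies at the very end of the fingers, on their centre line; the grasp point (between the pads) lies 19 mm behind it (ctrl.grasp_offset is the z of the grasp point in the tool frame, in m); z points along the fingers, y is the line along which they close (so a half turn about z gives the same grasp; the last joint's range is limited). The gripper opens to 85 mm and grips with 20 to 120 N. Pads are 22 mm wide; open, the fingers measure 114 mm over their backs; the gripper's body (76 mm by 85 mm) begins 54 mm behind the grasp point. The pads swing forward as they close: fully open they stand 13 mm farther back than shut.
Start: joints at [-0.103, 0.276, -0.026, 1.268, 0, 1.467], TCP at [0.625, -0, 0.231] pointing down, gripper open.
Joint ranges: [-3.12, 3.12], [-0.85, 1.88], [-1.08, 1.24], [-1.95, 2.15], [-1.57, 1.53], [-3.14, 3.14]. Speed limits (rad/s): [2.57, 2.57, 3.14, 3.14, 3.14, 3.14].

INTERFACE

Orientations are given as a unit quaternion [w, x, y, z].
In Python, from plant import ctrl, imaging, order gives the robot as it stands.
- The arm moves only by the shell command python3 -m pendant 'ROWS'. ROWS is JSON, a list of rows, each an object with "linear": the shift along the world's x, y, z in m, a list of three; "dr": the turn, a rotation vector about the world's x, y, z in degrees, a list of three; "claw": the gripper command: -1 is shut, 1 is fully open, values between are in proportion. A call has 1 to 10 rows; each row shifts and turns the commanded pose from where the row before left it; what a row does not reach is not made up. A row lasts 1/12 s, in which the tool goes at most 41.7 mm and 7.16 degrees, less where a joint would pass 70% of its speed; a pose out of reach is approached as far as the arm can. A call is refused whole if a number of a shift passes 0.0417 or a number of a turn 7.16, either way. A call with a gripper value outside its range is refused whole. The fingers move at their own pace and stop on an object; the grip force is fixed at half the most. Time passes only in rows, so rows that do not move let the fingers close. It gives the time, the measured TCP pose, the force, the opening and the grip force at its end, in the units of the state.
- ctrl.get_state(): the state, without advancing time (a new reading comes with each control period).
- imaging.grab_frame(name): name is "scene" or "side" or "wrist"; returns a dict with "pixels" (400x640x3 uint8, red, green, blue), "intrinsics" (3x3 intrinsics, pixels), "rvec" (rotation vector, rad) and "tvec" (3), from world to camera coordinates, as OpenCV has them. Camera axes: x right, y down, z forward; pixel columns grow to the right and rows downward; lengths in m; the calibration is good to about 2 mm. The wrist camera is an equidistant fisheye: a pixel r from the principal point sees the ray r / f radians off the axis. A picture is of the moment at which its call begins. There is no depth.
- order.finish_job(): hands the job in; it is judged then, once.
The state is a dict: "t": time; "joint_pos": joint angles; "joint_vel": joint speeds; "tau": joint torques, N m; "ee_pos": TCP position; "tcp_rot": TCP orientation; "contact_force": force on the tool from outside, world axes, zero at the start; "torque": the same for the moment, N m; "opening": opening from 0.0 (shut) to 1.0 (fully open); "gripper_force": force on a finger pad.
Only numpy, scipy, OpenCV 4.12 (cv2) and the standard library are available. Lean on these libraries where they do the work, as an engineer would, in place of code of your own. Each camera call takes 0.05 s, during which the arm holds its last target. There are 200 camera calls.

TASK

Take the handlamp off its charging stand by its handle and set it upright on the bench close beside the fuse base, with its lens pointing at the middle of the fuse base. Then press every spare fuse from the mat into a way of its own in the fuse base until it snaps fully home in its spring jaws, and only when all are in, push the isolator slide right over to on. Last of all set the lamp back upright in the middle of its stand, and leave the meter, the screwdriver and the parts bin where they are.

Things in the scene. Friction and masses are not known exactly. Their poses are not given: they have to be found in the camera images.
- lamp_handle (a point): centre of the handlamp's handle bar: a straight level black bar, 14 x 14 mm thick and 78 mm long along the lamp's y, on two end posts (58 mm clear between them, 34 mm clear under it). 112 mm above the lamp's underside, over its centre; x is the way the lens looks, z is up.
- lamp: the handlamp: a squat grey box on a black rubber foot 76 (x) x 84 (y) mm, 71 mm high without its handle, 500 g, with a round glass lens on its +x side. It stands on the stand at the start. Origin at the centre of its underside.
- stand_top (a point): centre of the top of the fixed charging stand, a flat grey block 130 x 130 mm and 30 mm high with no rim.
- base_mid (a point): middle of the fuse base, a fixed black plate on the bench with four ways side by side along its y; the point is 32 mm above the bench. The plate is 12 mm thick and reaches 125 mm either way along y, 75 mm along +x and 120 mm along -x, where the isolator slide is. x is the direction in which the fuses lie.
- fusebase: the same fuse base, origin under its middle. Its jaws flare to a mouth 30 mm wide, 60 mm above the bench, and narrow to 13 mm just above a seated cap. A fuse laid on the jaws rests about 20 mm too high; pressed straight down with about 8 to 20 N it parts the jaws and snaps on to the seats.
- isolator (a joint): isolator slide at the -x edge of the fuse base: 0 is off, 0.080 m is on (fully over; count on 0.070 or more). It slides along the base's +y, takes about 2 N and stays where it is left.
- isolator_top (a point): centre of the top of the slide's black grip, a block 28 mm along the base's x, 20 mm along its y and 40 mm high, whose top is 66 mm above the bench; it moves with the slide; same axes as the base. The slide's track is at most 26 mm above the bench.
- fuse1_mid (a point): cartridge fuse, loose, lying on the rubber mat at the start (may be absent): a square white ceramic body 60 mm long and 26 x 26 mm, with round steel end caps 20 mm in diameter sticking out 25 mm at each end, 110 mm over all, 130 g. The point is its centre (13 mm above what it lies on); x runs along its length. It is the same either end first and whichever flat of the body is up.
- fuse2_mid (a point): cartridge fuse, loose, lying on the rubber mat at the start (may be absent): a square white ceramic body 60 mm long and 26 x 26 mm, with round steel end caps 20 mm in diameter sticking out 25 mm at each end, 110 mm over all, 130 g. The point is its centre (13 mm above what it lies on); x runs along its length. It is the same either end first and whichever flat of the body is up.
- fuse3_mid (a point): cartridge fuse, loose, lying on the rubber mat at the start (may be absent): a square white ceramic body 60 mm long and 26 x 26 mm, with round steel end caps 20 mm in diameter sticking out 25 mm at each end, 110 mm over all, 130 g. The point is its centre (13 mm above what it lies on); x runs along its length. It is the same either end first and whichever flat of the body is up.
- fuse4_mid (a point): cartridge fuse, loose, lying on the rubber mat at the start (may be absent): a square white ceramic body 60 mm long and 26 x 26 mm, with round steel end caps 20 mm in diameter sticking out 25 mm at each end, 110 mm over all, 130 g. The point is its centre (13 mm above what it lies on); x runs along its length. It is the same either end first and whichever flat of the body is up.
- fuse1: the whole of fuse 1; origin at the centre of its underside, same axes as its centre point.
- fuse2: the whole of fuse 2; origin at the centre of its underside, same axes as its centre point.
- fuse3: the whole of fuse 3; origin at the centre of its underside, same axes as its centre point.
- fuse4: the whole of fuse 4; origin at the centre of its underside, same axes as its centre point.
- way1 (a point): where the centre of a fuse lies when seated in this way (one of four alike, 56 mm apart) of the fuse base, 32 mm above the bench; x is the direction in which the fuse lies, z is up. 43 mm either side of this point along x are a copper seat for the end cap and a pair of sprung copper jaws, 14 mm wide along x. A seated fuse's body hangs 7 mm clear of the base plate.
- way2 (a point): where the centre of a fuse lies when seated in this way (one of four alike, 56 mm apart) of the fuse base, 32 mm above the bench; x is the direction in which the fuse lies, z is up. 43 mm either side of this point along x are a copper seat for the end cap and a pair of sprung copper jaws, 14 mm wide along x. A seated fuse's body hangs 7 mm clear of the base plate.
- way3 (a point): where the centre of a fuse lies when seated in this way (one of four alike, 56 mm apart) of the fuse base, 32 mm above the bench; x is the direction in which the fuse lies, z is up. 43 mm either side of this point along x are a copper seat for the end cap and a pair of sprung copper jaws, 14 mm wide along x. A seated fuse's body hangs 7 mm clear of the base plate.
- way4 (a point): where the centre of a fuse lies when seated in this way (one of four alike, 56 mm apart) of the fuse base, 32 mm above the bench; x is the direction in which the fuse lies, z is up. 43 mm either side of this point along x are a copper seat for the end cap and a pair of sprung copper jaws, 14 mm wide along x. A seated fuse's body hangs 7 mm clear of the base plate.
- mat: fixed black rubber mat 270 x 220 x 4 mm on which the spare fuses lie; origin at the centre of its underside. The mat and the fuse base lie on opposite sides of the bench, either way round.
- meter_mid (a point): centre of a black hand-held meter 170 x 85 x 34 mm lying on the bench. A bystander: leave it alone.
- driver: black-handled screwdriver 200 mm long lying on the bench; origin under its middle. A bystander: leave it alone.
- partsbin_mid (a point): centre of an open black parts bin 90 x 140 x 60 mm. A bystander: leave it alone.
Mind the look-alikes: they are no part of the job. There is more than one size of the part that bears stand_top; the job needs the larger.

How it is judged:
On the way, in this order (a step that is already met when the one before it is completed fails the run):
1. the lamp stands on the bench beside the fuse base, within 0.32 m of its middle, which lies ahead of the lens, at most 90 mm to either side of where it points; let go (angle between lamp_handle's own z axis and vertical below 0.1 rad and height (world z) of lamp_handle below 0.118 m and horizontal distance between lamp_handle and base_mid below 0.32 m and x of base_mid in the frame of lamp_handle above 0.05 m and y of base_mid in the frame of lamp_handle between -0.09 and 0.09 m and contact force between lamp and the fingers below 0.5 N and linear speed of lamp below 0.03 m/s), for 0.2 s.
2. every fuse present is snapped home in a way and let go (((horizontal distance between fuse1_mid and way1 below 0.012 m and z of fuse1_mid in the frame of way1 between -0.004 and 0.004 m and angle between the x axis of fuse1_mid and the x axis of way1, either way round below 0.06 rad) or (horizontal distance between fuse1_mid and way2 below 0.012 m and z of fuse1_mid in the frame of way2 between -0.004 and 0.004 m and angle between the x axis of fuse1_mid and the x axis of way2, either way round below 0.06 rad) or (horizontal distance between fuse1_mid and way3 below 0.012 m and z of fuse1_mid in the frame of way3 between -0.004 and 0.004 m and angle between the x axis of fuse1_mid and the x axis of way3, either way round below 0.06 rad) or (horizontal distance between fuse1_mid and way4 below 0.012 m and z of fuse1_mid in the frame of way4 between -0.004 and 0.004 m and angle between the x axis of fuse1_mid and the x axis of way4, either way round below 0.06 rad)) and ((horizontal distance between fuse2_mid and way1 below 0.012 m and z of fuse2_mid in the frame of way1 between -0.004 and 0.004 m and angle between the x axis of fuse2_mid and the x axis of way1, either way round below 0.06 rad) or (horizontal distance between fuse2_mid and way2 below 0.012 m and z of fuse2_mid in the frame of way2 between -0.004 and 0.004 m and angle between the x axis of fuse2_mid and the x axis of way2, either way round below 0.06 rad) or (horizontal distance between fuse2_mid and way3 below 0.012 m and z of fuse2_mid in the frame of way3 between -0.004 and 0.004 m and angle between the x axis of fuse2_mid and the x axis of way3, either way round below 0.06 rad) or (horizontal distance between fuse2_mid and way4 below 0.012 m and z of fuse2_mid in the frame of way4 between -0.004 and 0.004 m and angle between the x axis of fuse2_mid and the x axis of way4, either way round below 0.06 rad)) and ((horizontal distance between fuse3_mid and way1 below 0.012 m and z of fuse3_mid in the frame of way1 between -0.004 and 0.004 m and angle between the x axis of fuse3_mid and the x axis of way1, either way round below 0.06 rad) or (horizontal distance between fuse3_mid and way2 below 0.012 m and z of fuse3_mid in the frame of way2 between -0.004 and 0.004 m and angle between the x axis of fuse3_mid and the x axis of way2, either way round below 0.06 rad) or (horizontal distance between fuse3_mid and way3 below 0.012 m and z of fuse3_mid in the frame of way3 between -0.004 and 0.004 m and angle between the x axis of fuse3_mid and the x axis of way3, either way round below 0.06 rad) or (horizontal distance between fuse3_mid and way4 below 0.012 m and z of fuse3_mid in the frame of way4 between -0.004 and 0.004 m and angle between the x axis of fuse3_mid and the x axis of way4, either way round below 0.06 rad)) and ((horizontal distance between fuse4_mid and way1 below 0.012 m and z of fuse4_mid in the frame of way1 between -0.004 and 0.004 m and angle between the x axis of fuse4_mid and the x axis of way1, either way round below 0.06 rad) or (horizontal distance between fuse4_mid and way2 below 0.012 m and z of fuse4_mid in the frame of way2 between -0.004 and 0.004 m and angle between the x axis of fuse4_mid and the x axis of way2, either way round below 0.06 rad) or (horizontal distance between fuse4_mid and way3 below 0.012 m and z of fuse4_mid in the frame of way3 between -0.004 and 0.004 m and angle between the x axis of fuse4_mid and the x axis of way3, either way round below 0.06 rad) or (horizontal distance between fuse4_mid and way4 below 0.012 m and z of fuse4_mid in the frame of way4 between -0.004 and 0.004 m and angle between the x axis of fuse4_mid and the x axis of way4, either way round below 0.06 rad)) and contact force between each of fuse1, fuse2, fuse3, fuse4 and the fingers below 0.5 N and linear speed of each of fuse1, fuse2, fuse3, fuse4 below 0.03 m/s), for 0.2 s.
3. the isolator slide is over to on (value of joint isolator above 0.07 m), for 0.2 s.
4. the lamp is back on its stand, let go (angle between lamp_handle's own z axis and vertical below 0.1 rad and z of lamp_handle in the frame of stand_top between 0.106 and 0.118 m and horizontal distance between lamp_handle and stand_top below 0.03 m and contact force between lamp and the fingers below 0.5 N and linear speed of lamp below 0.03 m/s), for 0.2 s.
At the end, for the whole second after the job is handed in: Every fuse present is seated in a way (centre within 12 mm level and 4 mm in height of the way's point, along it within 0.06 rad), the isolator slide is at 0.070 m or more, the lamp stands upright (0.1 rad) on its stand within 30 mm of the middle; all let go and at rest (all of step 2 and all of step 4 and value of joint isolator above 0.07 m); the robot touches nothing.
It fails at once if the meter is shifted by more than 30 mm (distance of meter_mid from where it was at the start of the episode above 0.03 m).
It fails at once if the screwdriver is shifted by more than 30 mm (distance of driver from where it was at the start of the episode above 0.03 m).
It fails at once if the parts bin is shifted by more than 30 mm (distance of partsbin_mid from where it was at the start of the episode above 0.03 m).
Of fuse1, fuse2, fuse3, fuse4 only 2 to 4 are there at a start; the rules pass over those that are not, and their reading is None.
At some moment in a run one of lamp, fuse1, fuse2, fuse3, fuse4 may be knocked a few centimetres aside while the robot is not near it.
Once in a run the grip may slacken for a moment while it holds something.
It also fails if it takes over 210 s, if anything falls off the work surface, if the arm or the gripper's body presses on something with over 40 N, if the wrist force passes 120 N, or if a joint passes its speed limit or range.

## Working session

There is one attempt and no reset: what is moved stays moved. The work goes in short steps, Python scripts to look and compute and a shell command to move; the robot and the scene stay as the last step left them, time stands still between calls to the robot, and variables do not carry over. Pictures are saved under pics/ and viewed, at most 14 in all, crops included, and the job is handed in when it is done.

```bash
ls; mkdir -p pics
cat > h.py <<'E'
import numpy as np, cv2
from plant import ctrl, imaging, order
def grab(n,save=None):
    f=imaging.grab_frame(n)
    if save: cv2.imwrite('pics/'+save,f['pixels'][:,:,::-1])
    return f
def ray(f,px,name):
    K=np.array(f['intrinsics']);R=cv2.Rodrigues(np.array(f['rvec'],float))[0];t=np.array(f['tvec'],float).ravel()
    x=(px[0]-K[0,2])/K[0,0];y=(px[1]-K[1,2])/K[1,1]
    if name=='wrist':
        r=np.hypot(x,y);s=np.sin(r)/r if r>1e-9 else 1.;d=np.array([x*s,y*s,np.cos(r)])
    else: d=np.array([x,y,1.])
    return -R.T@t,R.T@d
def onz(f,px,name,z):
    c,d=ray(f,px,name);return c+d*(z-c[2])/d[2]
def proj(f,P,name):
    K=np.array(f['intrinsics']);R=cv2.Rodrigues(np.array(f['rvec'],float))[0];t=np.array(f['tvec'],float).ravel()
    p=R@np.array(P)+t
    if name=='wrist':
        th=np.arctan2(np.hypot(p[0],p[1]),p[2]);s=th/np.hypot(p[0],p[1]);q=p[:2]*s
    else:q=p[:2]/p[2]
    return K[:2,:2]@q+K[:2,2]
E
python3 - <<'E'
from h import *
for n in('scene','side','wrist'):
    f=grab(n,n+'0.png');c,d=ray(f,(320,200),n);print(n,c.round(3),d.round(3),f['intrinsics'][0][0])
s=ctrl.get_state();print(s['t'],s['ee_pos'],s['tcp_rot'],s['opening'],ctrl.grasp_offset)
E
```

```text
pics
scene [1.013 0.567 0.874] [-0.401 -0.511 -0.76 ] 423.10725223506347
side [ 0.226 -0.655  1.045] [ 0.321  0.591 -0.74 ] 509.73823226765245
wrist [0.623 0.077 0.374] [ 0.001 -0.311 -0.951] 309.70691628693146
0.15 [6.24397713e-01 4.77733429e-05 2.30415514e-01] [-6.69478250e-04  7.07119420e-01  7.07093611e-01 -5.50514528e-04] 1.0007887766703882 -0.0187
```

View pics/scene0.png

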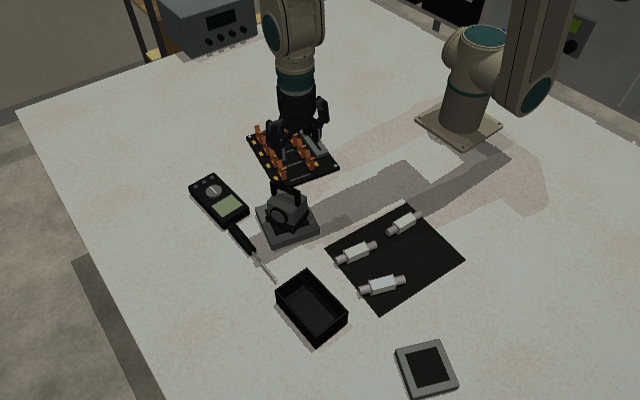

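View pics/side0.png

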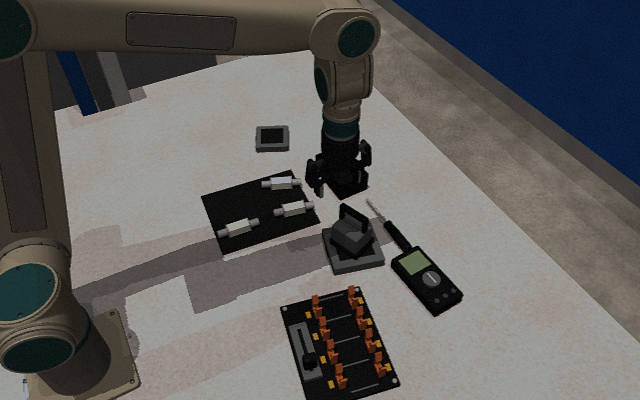

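The scene view shows the lamp on a stand at (287,222) and a second, empty stand at (427,368). Three fuses lie on the mat at (357,252), (404,222) and (382,285). The fuse base is at (290,155), the meter at (220,200), the driver at (250,250) and the bin at (312,308). The side view shows the base at (340,345), with the isolator grip at (309,360), and the lamp at (352,240).

Stand candidates are scene (287,235) under the lamp and scene (427,368) empty. I'll measure both sizes next.

Run:
```python
from h import *
s=grab('side');n=grab('scene')
def P(l,f,nm,z,pts):
    print(l,[onz(f,p,nm,z)[:2].round(3).tolist() for p in pts])
P('decoy side',s,'side',.03,[(257,128),(287,127),(289,149),(258,150)])
P('decoy scene',n,'scene',.03,[(395,348),(440,340),(458,383),(412,400)])
P('stand side',s,'side',.03,[(322,230),(376,220),(384,258),(332,268)])
P('base side',s,'side',.012,[(281,306),(360,287),(399,381)])
P('fuses side',s,'side',.017,[(238,228),(294,209),(280,184)])
P('grip',s,'side',.066,[(309,357)])
P('meter',s,'side',.03,[(427,280)]);P('driver',s,'side',.01,[(395,240),(370,202)]);P('bin',n,'scene',.06,[(312,300)])
P('mat',s,'side',.004,[(201,194),(291,170),(320,224),(222,255)])
z=cv2.resize(s['pixels'][180:400,190:470,::-1],None,fx=2.8,fy=2.7,interpolation=cv2.INTER_CUBIC)
z=np.clip(z.astype(float)*1.6,0,255).astype(np.uint8)
cv2.imwrite('pics/c1.png',z)
```

```text
decoy side [[0.638, 0.512], [0.722, 0.472], [0.683, 0.378], [0.6, 0.418]]
decoy scene [[0.692, 0.404], [0.608, 0.449], [0.646, 0.528], [0.737, 0.494]]
stand side [[0.622, 0.062], [0.761, 0.025], [0.713, -0.087], [0.587, -0.052]]
base side [[0.438, -0.078], [0.625, -0.12], [0.577, -0.354]]
fuses side [[0.438, 0.18], [0.595, 0.17], [0.602, 0.272]]
grip [[0.427, -0.241]]
meter [[0.767, -0.188]]
driver [[0.778, -0.041], [0.792, 0.1]]
bin [[0.768, 0.227]]
mat [[0.396, 0.353], [0.659, 0.32], [0.637, 0.101], [0.372, 0.129]]
```

View pics/c1.png

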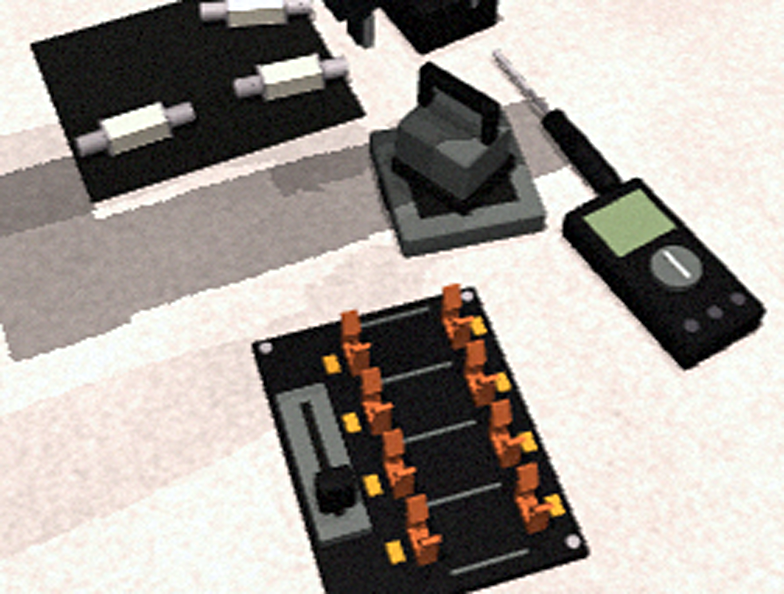

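The stand under the lamp measures about 130 mm and the empty one about 95 mm, so the lamp's own stand is the right one. In the crop the base's isolator track is on the left with its grip at the near end. The handle runs from (427,70) to (495,120). I'll check the lens direction with the wrist camera.

View pics/wrist0.png

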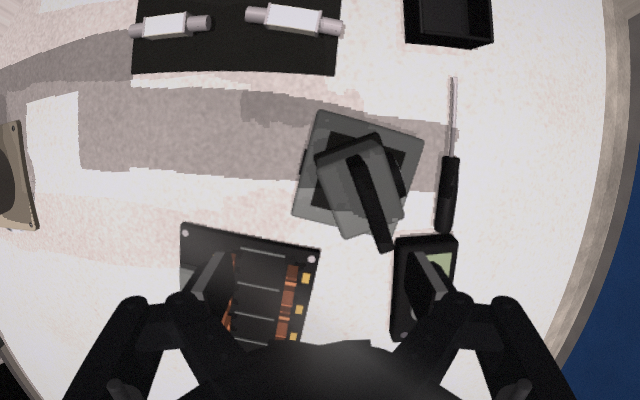

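Run:
```python
from h import *
n=cv2.imread('pics/scene0.png')
z=cv2.resize(n[100:270,180:400],None,fx=3.5,fy=3.5,interpolation=cv2.INTER_CUBIC)
cv2.imwrite('pics/c2.png',np.clip(z*1.8,0,255).astype(np.uint8))
```

```text
(no output)
```

View pics/c2.png

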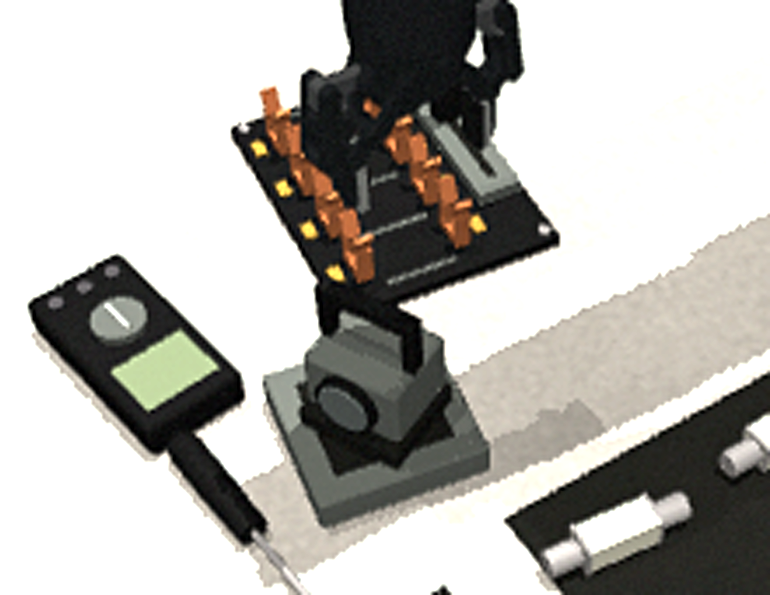

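The lens (crop pixel (343,407)) faces the scene's lower left, that is world +x and slightly +y. The wrist view shows the handle from (355,160) to (385,248). Now I'll compute the handle pose and refine the base from the orange jaws.

```bash
cat >> h.py <<'E'
def blobs(f,lo,hi,amin=15,roi=None):
    hsv=cv2.cvtColor(f['pixels'],cv2.COLOR_RGB2HSV);m=cv2.inRange(hsv,lo,hi)
    if roi: 
        k=np.zeros_like(m);k[roi[1]:roi[3],roi[0]:roi[2]]=255;m&=k
    c,_=cv2.findContours(m,cv2.RETR_EXTERNAL,cv2.CHAIN_APPROX_NONE)
    return [q for q in c if cv2.contourArea(q)>=amin]
E
python3 - <<'E'
from h import *
s=grab('side');w=grab('wrist')
for nm,f,pts in(('wrist',w,[(355,160),(385,248)]),('side',s,[(341,207),(368,226)])):
    a,b=[onz(f,p,nm,.149) for p in pts];d=a-b
    print(nm,a.round(3),b.round(3),((a+b)/2).round(3),'len',np.linalg.norm(d[:2]).round(3),'yaw of bar',np.degrees(np.arctan2(d[1],d[0])).round(1))
# yellow tabs and orange jaws in side
for l,lo,hi,z in(('yel',(20,120,90),(32,255,255),.012),('ora',(5,120,60),(16,255,255),.05)):
    for c in blobs(s,lo,hi,4):
        x=c[:,0].mean(0);print(l,x.round(0),cv2.contourArea(c),onz(s,x,'side',z)[:2].round(3))
E
```

```text
wrist [0.65  0.035 0.149] [ 0.678 -0.038  0.149] [ 0.664 -0.002  0.149] len 0.078 yaw of bar 110.9
side [0.648 0.018 0.149] [ 0.673 -0.061  0.149] [ 0.66  -0.022  0.149] len 0.083 yaw of bar 107.7
yel [331. 384.] 20.5 [ 0.451 -0.292]
yel [388. 367.] 11.5 [ 0.575 -0.317]
yel [323. 359.] 20.0 [ 0.462 -0.237]
yel [379. 343.] 11.0 [ 0.586 -0.263]
yel [315. 336.] 12.0 [ 0.473 -0.181]
yel [370. 321.] 6.5 [ 0.598 -0.206]
yel [361. 300.] 6.5 [ 0.609 -0.151]
ora [379. 364.] 139.5 [ 0.55  -0.316]
ora [329. 343.] 541.0 [ 0.481 -0.226]
ora [361. 317.] 396.5 [ 0.572 -0.207]
```

```bash
python3 -m pendant '[{"linear":[0.013,-0.003,0],"dr":[0,0,6.5],"claw":1},{"linear":[0.013,-0.003,0],"dr":[0,0,6.5],"claw":1},{"linear":[0.012,-0.004,0],"dr":[0,0,6.5],"claw":1},{"linear":[0,0,0],"dr":[0,0,0],"claw":1},{"linear":[0,0,0],"dr":[0,0,0],"claw":1}]'
python3 - <<'E'
from h import *
w=grab('wrist','w1.png');s=ctrl.get_state();print(s['joint_pos'])
# candidate handle pts projected
for y in(-.022,-.012,-.002):print(y,proj(w,(.662,y,.149),'wrist').round(0))
E
```

```text
t: 0.77
ee_pos: [0.663, -0.0101, 0.231]
tcp_rot: [-0.0, 0.578, 0.816, -0.0]
contact_force: [-0.3, 1.2, -0.3]
opening: 1.004
gripper_force: 0.0
[-1.12514726e-01  3.43947728e-01  6.44434239e-02  1.29240413e+00
  8.71011917e-05  1.12038030e+00]
-0.022 [314. 218.]
-0.012 [319. 207.]
-0.002 [323. 195.]
```

View pics/w1.png

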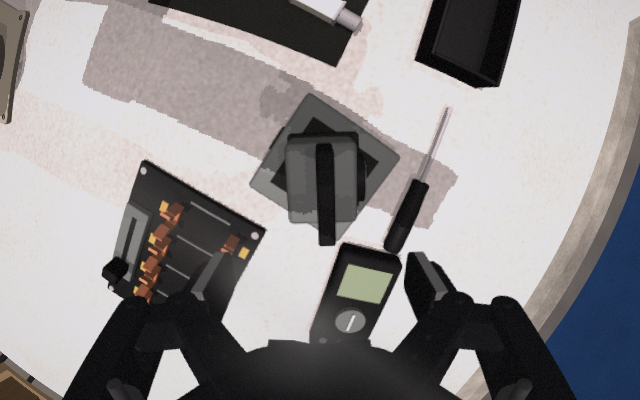

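Run:
```python
from h import *
w=grab('wrist');s=grab('side')
g=w['pixels'].max(2)
print('wrist bar col 325 rows',[(r,int(g[r,325])) for r in range(134,256,6)])
for r in(165,200,235):print(r,np.where(g[r,300:350]<45)[0][[0,-1]]+300)
a=onz(w,(324,155),'wrist',.149);b=onz(w,(327.5,244),'wrist',.149);print(a.round(3),b.round(3))
z=cv2.resize(s['pixels'][190:290,310:400,::-1],None,fx=6,fy=6,interpolation=cv2.INTER_CUBIC)
cv2.imwrite('pics/c3.png',np.clip(z.astype(float)*2,0,255).astype(np.uint8))
```

```text
wrist bar col 325 rows [(134, 21), (140, 55), (146, 12), (152, 18), (158, 22), (164, 21), (170, 22), (176, 23), (182, 23), (188, 28), (194, 26), (200, 27), (206, 26), (212, 22), (218, 23), (224, 20), (230, 27), (236, 34), (242, 36), (248, 228), (254, 228)]
165 [317 334]
200 [318 335]
235 [320 335]
[0.652 0.027 0.149] [ 0.679 -0.04   0.149]
```

View pics/c3.png

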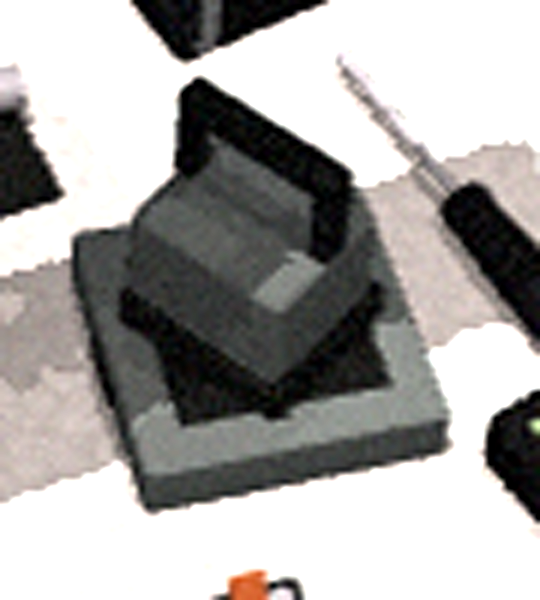

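The handle's long side reads within a few mm in both views, with its centre at about (0.665,-0.004) and lamp yaw about 21°. Now descend and grip.

```bash
python3 -m pendant '[{"linear":[0.002,0.006,-0.03],"dr":[0,0,2],"claw":1},{"linear":[0,0,-0.03],"dr":[0,0,0],"claw":1},{"linear":[0,0,-0.03],"dr":[0,0,0],"claw":1},{"linear":[0,0,-0.018],"dr":[0,0,0],"claw":1},{"linear":[0,0,0],"dr":[0,0,0],"claw":-1},{"linear":[0,0,0],"dr":[0,0,0],"claw":-1},{"linear":[0,0,0],"dr":[0,0,0],"claw":-1},{"linear":[0,0,0],"dr":[0,0,0],"claw":-1},{"linear":[0,0,0],"dr":[0,0,0],"claw":-1},{"linear":[0,0,0],"dr":[0,0,0],"claw":-1}]'; python3 -m pendant '[{"linear":[0,0,0],"dr":[0,0,0],"claw":-1},{"linear":[0,0,0],"dr":[0,0,0],"claw":-1},{"linear":[0,0,0.02],"dr":[0,0,0],"claw":-1},{"linear":[0,0,0.03],"dr":[0,0,0],"claw":-1},{"linear":[0,0,0.03],"dr":[0,0,0],"claw":-1},{"linear":[0,0,0],"dr":[0,0,0],"claw":-1}]'
```

```text
t: 1.75
ee_pos: [0.6664, -0.004, 0.1253]
tcp_rot: [0.002, 0.563, 0.827, 0.001]
contact_force: [2.4, 3.0, 9.4]
opening: 0.15
gripper_force: 59.8
t: 2.25
ee_pos: [0.668, -0.0044, 0.2089]
tcp_rot: [0.004, 0.563, 0.827, 0.002]
contact_force: [2.9, -0.3, -3.0]
opening: 0.151
gripper_force: 59.2
```

```bash
python3 -m pendant '[{"linear":[-0.014,0.001,0],"dr":[0,0,-6.8],"claw":-1},{"linear":[-0.014,0.001,0],"dr":[0,0,-6.8],"claw":-1},{"linear":[-0.014,0.001,0],"dr":[0,0,-6.8],"claw":-1},{"linear":[-0.014,0.001,0],"dr":[0,0,-6.8],"claw":-1},{"linear":[-0.014,0.001,0],"dr":[0,0,-6.8],"claw":-1},{"linear":[-0.014,0.001,0],"dr":[0,0,-6.8],"claw":-1},{"linear":[-0.014,0.001,0],"dr":[0,0,-6.8],"claw":-1}]'; python3 -m pendant '[{"linear":[-0.014,0.002,0],"dr":[0,0,-6.8],"claw":-1},{"linear":[-0.014,0.002,0],"dr":[0,0,-6.8],"claw":-1},{"linear":[-0.014,0.002,0],"dr":[0,0,-6.8],"claw":-1},{"linear":[-0.014,0.002,0],"dr":[0,0,-6.8],"claw":-1},{"linear":[-0.014,0.002,0],"dr":[0,0,-6.8],"claw":-1},{"linear":[-0.014,0.002,0],"dr":[0,0,-6.8],"claw":-1},{"linear":[-0.011,0.002,0],"dr":[0,0,-6.8],"claw":-1},{"linear":[0,0,0],"dr":[0,0,0],"claw":-1}]'
python3 - <<'E'
from h import *
print(ctrl.get_state()['joint_pos'])
grab('side','s2.png')
E
```

```text
t: 2.83
ee_pos: [0.5644, 0.0032, 0.2006]
tcp_rot: [-0.001, 0.85, 0.527, -0.002]
contact_force: [1.1, 0.3, -4.5]
opening: 0.152
gripper_force: 59.2
t: 3.5
ee_pos: [0.4674, 0.0176, 0.2007]
tcp_rot: [-0.001, 0.99, 0.141, -0.004]
contact_force: [-0.5, -0.0, -5.2]
opening: 0.153
gripper_force: 59.1
[-1.00738997e-01  2.10583290e-02 -3.92429565e-01  1.16459396e+00
 -1.12123175e-06  2.75807440e+00]
```

View pics/s2.png

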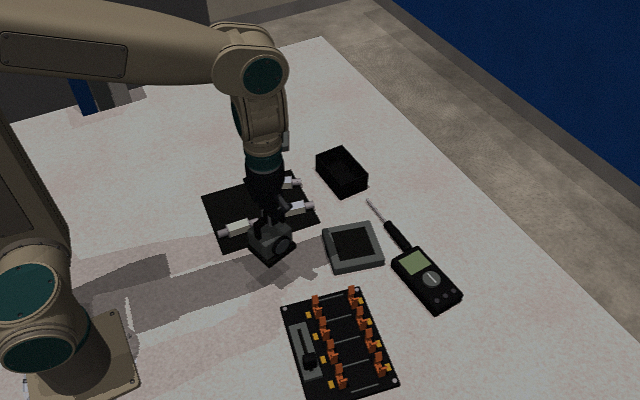

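The lamp hangs upright with its lens at (281,245), looking toward the base, and the stand is empty. Lowering.

```bash
python3 -m pendant '[{"linear":[0,0,-0.03],"dr":[0,0,0],"claw":-1},{"linear":[0,0,-0.03],"dr":[0,0,0],"claw":-1},{"linear":[0,0,-0.025],"dr":[0,0,0],"claw":-1},{"linear":[0,0,-0.013],"dr":[0,0,0],"claw":-1},{"linear":[0,0,0],"dr":[0,0,0],"claw":-1},{"linear":[0,0,-0.003],"dr":[0,0,0],"claw":-1},{"linear":[0,0,-0.003],"dr":[0,0,0],"claw":-1},{"linear":[0,0,0],"dr":[0,0,0],"claw":-1}]'
```

```text
t: 4.22
ee_pos: [0.4733, 0.0168, 0.0999]
tcp_rot: [0.0, 0.99, 0.142, 0.001]
contact_force: [-1.1, -0.1, -4.0]
opening: 0.149
gripper_force: 59.1
```

```bash
python3 -m pendant '[{"linear":[0,0,0],"dr":[0,0,0],"claw":-1},{"linear":[0,0,-0.003],"dr":[0,0,0],"claw":-1},{"linear":[0,0,0],"dr":[0,0,0],"claw":-1}]'; python3 -m pendant '[{"linear":[0,0,-0.003],"dr":[0,0,0],"claw":-1},{"linear":[0,0,0],"dr":[0,0,0],"claw":-1}]'
```

```text
t: 4.47
ee_pos: [0.4725, 0.0169, 0.0967]
tcp_rot: [0.0, 0.99, 0.142, 0.001]
contact_force: [0.4, 0.1, -5.4]
opening: 0.151
gripper_force: 59.1
t: 4.63
ee_pos: [0.473, 0.0171, 0.0953]
tcp_rot: [0.0, 0.99, 0.142, 0.001]
contact_force: [-4.3, 1.0, 6.8]
opening: 0.148
gripper_force: 60.8
```

Contact. Release and rise.

```bash
python3 -m pendant '[{"linear":[0,0,0],"dr":[0,0,0],"claw":1},{"linear":[0,0,0],"dr":[0,0,0],"claw":1},{"linear":[0,0,0],"dr":[0,0,0],"claw":1},{"linear":[0,0,0],"dr":[0,0,0],"claw":1},{"linear":[0,0,0.035],"dr":[0,0,0],"claw":1},{"linear":[0,0,0.04],"dr":[0,0,0],"claw":1},{"linear":[0,0,0.04],"dr":[0,0,0],"claw":1},{"linear":[0,0,0.04],"dr":[0,0,0],"claw":1},{"linear":[0,0,0],"dr":[0,0,0],"claw":1}]'
python3 - <<'E'
from h import *
s=grab('side','s3.png')
for c in blobs(s,(0,0,150),(180,70,255),60,(195,165,325,250)):
    print(cv2.contourArea(c),cv2.minAreaRect(c),onz(s,c[:,0].mean(0),'side',.022)[:2].round(3))
for c in blobs(s,(20,120,90),(32,255,255),4):print(c[:,0].mean(0),onz(s,c[:,0].mean(0),'side',.012)[:2].round(3))
E
```

```text
t: 5.38
ee_pos: [0.4775, 0.0165, 0.2572]
tcp_rot: [0.002, 0.99, 0.142, 0.008]
contact_force: [1.1, -0.7, 1.0]
opening: 1.0
gripper_force: 0.0
122.5 ((237.6500244140625, 224.45001220703125), (6.957010269165039, 20.55480194091797), 71.56505584716797) [0.441 0.188]
1209.0 ((305.2717590332031, 203.32626342773438), (78.36494445800781, 39.211856842041016), 87.47388458251953) [0.638 0.168]
1608.0 ((222.5, 201.5), (73.0, 55.0), 90.0) [0.417 0.318]
[331.04545455 383.63636364] [ 0.451 -0.292]
[388.   366.35] [ 0.575 -0.316]
[322.875 359.   ] [ 0.462 -0.237]
[378.52941176 343.11764706] [ 0.586 -0.262]
[315.25 335.9 ] [ 0.472 -0.182]
[369.05263158 321.15789474] [ 0.596 -0.207]
[308.         314.15789474] [ 0.483 -0.126]
[360.73333333 299.86666667] [ 0.608 -0.151]
```

View pics/s3.png

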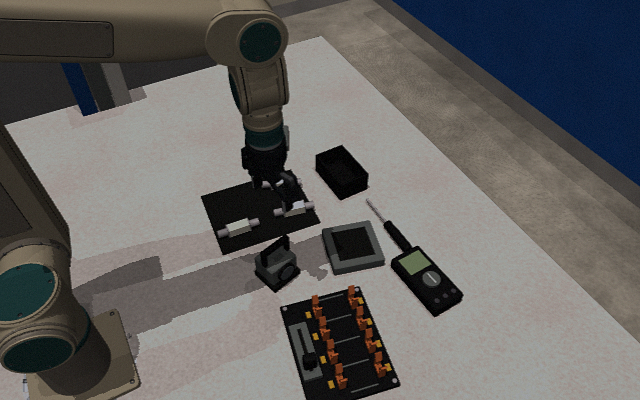

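The lamp stands upright at (277,265), lens at (290,272) facing the base, so step 1 should be met. The base middle from the yellow tabs is about (0.529,-0.222) with yaw about -11.1°. Next I'll look over the mat with the wrist camera.

```bash
python3 -m pendant '[{"linear":[0,0.037,0],"dr":[0,0,0],"claw":1},{"linear":[0,0.037,0],"dr":[0,0,0],"claw":1},{"linear":[0,0.037,0],"dr":[0,0,0],"claw":1},{"linear":[0,0.037,0],"dr":[0,0,0],"claw":1},{"linear":[0,0.036,0],"dr":[0,0,0],"claw":1},{"linear":[0,0,0],"dr":[0,0,0],"claw":1},{"linear":[0,0,0],"dr":[0,0,0],"claw":1}]'
cat > fuses.py <<'E'
from h import *
w=grab('wrist','wf.png');p=w['pixels']
# undistort by casting every pixel to plane z=.03 -> top-down map (2 mm/px)
X,Y=np.meshgrid(np.arange(.36,.70,.001),np.arange(.40,.06,-.001))
uv=np.array([[proj(w,(x,y,.030),'wrist') for x,y in zip(a,b)] for a,b in zip(X[::2,::2],Y[::2,::2])],np.float32)
t=cv2.remap(p,uv[...,0],uv[...,1],cv2.INTER_LINEAR)
cv2.imwrite('pics/top.png',cv2.resize(t[:,:,::-1],None,fx=3,fy=3))
hsv=cv2.cvtColor(t,cv2.COLOR_RGB2HSV);m=cv2.inRange(hsv,(0,0,110),(180,80,255))
c,_=cv2.findContours(m,cv2.RETR_EXTERNAL,cv2.CHAIN_APPROX_NONE)
for q in c:
    a=cv2.contourArea(q)
    if 250<a<1500:
        (u,v),(ww,hh),an=cv2.minAreaRect(q);b=cv2.boxPoints(((u,v),(ww,hh),an));e=max((b[1]-b[0],b[2]-b[1]),key=np.linalg.norm)
        print('c',round(.36+u*.002,3),round(.40-v*.002,3),'size mm',round(ww*2),round(hh*2),'yaw',round(np.degrees(np.arctan2(-e[1],e[0])),1),a)
E
python3 fuses.py
```

```text
t: 6.02
ee_pos: [0.4711, 0.2022, 0.2469]
tcp_rot: [0.0, 0.99, 0.144, -0.001]
contact_force: [1.1, 0.4, -0.2]
opening: 1.001
gripper_force: 0.0
```

View pics/top.png

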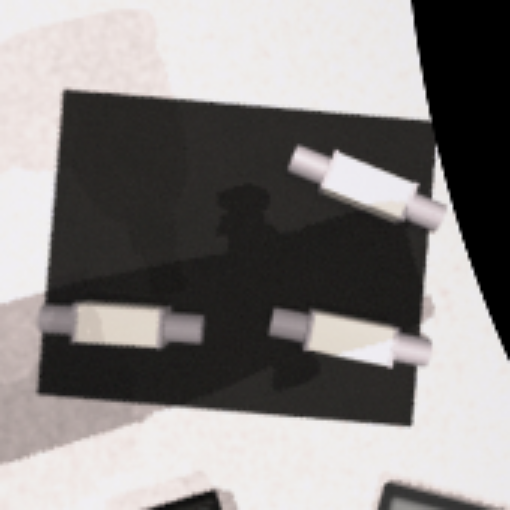

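The top-down map shows three fuses, with bodies at (119,327), (352,338) and (370,185). That gives A (.439,.182) yaw -3°, B (.595,.175) yaw -12° and C (.607,.277) yaw -23°. Starting with B: turn the tool so its closing axis is at about 78° and go above it.

```bash
R='{"linear":[0,0,0],"dr":[0,0,7],"claw":1}'; python3 -m pendant '[{"linear":[0.012,-0.003,0],"dr":[0,0,7],"claw":1},{"linear":[0.012,-0.003,0],"dr":[0,0,7],"claw":1},{"linear":[0.012,-0.003,0],"dr":[0,0,7],"claw":1},{"linear":[0.012,-0.003,0],"dr":[0,0,7],"claw":1},{"linear":[0.012,-0.003,0],"dr":[0,0,7],"claw":1},{"linear":[0.012,-0.003,0],"dr":[0,0,7],"claw":1},{"linear":[0.012,-0.003,0],"dr":[0,0,7],"claw":1},{"linear":[0.012,-0.003,0],"dr":[0,0,7],"claw":1},{"linear":[0.014,-0.002,0],"dr":[0,0,7],"claw":1},{"linear":[0.014,-0.001,0],"dr":[0,0,7],"claw":1}]'
python3 -m pendant '[{"linear":[0,0,-0.008],"dr":[0,0,7],"claw":1},{"linear":[0,0,-0.008],"dr":[0,0,7],"claw":1},{"linear":[0,0,-0.008],"dr":[0,0,7],"claw":1},{"linear":[0,0,-0.008],"dr":[0,0,7],"claw":1},{"linear":[0,0,-0.008],"dr":[0,0,7],"claw":1},{"linear":[0,0,-0.008],"dr":[0,0,7],"claw":1},{"linear":[0,0,-0.008],"dr":[0,0,7],"claw":1},{"linear":[0,0,-0.008],"dr":[0,0,7],"claw":1},{"linear":[0,0,-0.008],"dr":[0,0,7],"claw":1},{"linear":[0,0,-0.008],"dr":[0,0,7],"claw":1}]'
python3 -m pendant '[{"linear":[0,0,0],"dr":[0,0,6],"claw":1},{"linear":[0,0,0],"dr":[0,0,6],"claw":1},{"linear":[0,0,0],"dr":[0,0,0],"claw":1},{"linear":[0,0,0],"dr":[0,0,0],"claw":1}]'
cat > look.py <<'E'
# look.py x y z half name lo hi : top-down map on plane z about (x,y), report bright blobs
import sys
from h import *
x0,y0,z,h=map(float,sys.argv[1:5]);name=sys.argv[5];cam=sys.argv[6] if len(sys.argv)>6 else 'wrist'
w=grab(cam);N=int(2*h/.001)
K=np.array(w['intrinsics']);Rm=cv2.Rodrigues(np.array(w['rvec'],float))[0];tv=np.array(w['tvec'],float).ravel()
X,Y=np.meshgrid(x0-h+.001*np.arange(N),y0+h-.001*np.arange(N))
q=np.stack([X,Y,np.full_like(X,z)],-1)@Rm.T+tv
if cam=='wrist':
    r=np.hypot(q[...,0],q[...,1]);s=np.arctan2(r,q[...,2])/r
else: s=1/q[...,2]
t=cv2.remap(w['pixels'],(q[...,0]*s*K[0,0]+K[0,2]).astype(np.float32),(q[...,1]*s*K[1,1]+K[1,2]).astype(np.float32),cv2.INTER_LINEAR)
k=max(1,int(520/N));cv2.imwrite('pics/'+name,cv2.resize(t[:,:,::-1],None,fx=k,fy=k))
hsv=cv2.cvtColor(t,cv2.COLOR_RGB2HSV)
def rep(l,m,amin,amax):
    for c in cv2.findContours(m,cv2.RETR_EXTERNAL,cv2.CHAIN_APPROX_NONE)[0]:
        a=cv2.contourArea(c)
        if amin<a<amax:
            r=cv2.minAreaRect(c);b=cv2.boxPoints(r);e=max((b[1]-b[0],b[2]-b[1]),key=np.linalg.norm)
            yaw=(np.degrees(np.arctan2(-e[1],e[0]))+90)%180-90
            print(l,'c',round(x0-h+r[0][0]*.001,4),round(y0+h-r[0][1]*.001,4),'size',np.round(r[1],0),'yaw',round(yaw,1),'area',a)
V=int(sys.argv[7]) if len(sys.argv)>7 else 100
rep('white',cv2.inRange(hsv,(0,0,V),(180,90,255)),700,6000)
rep('yellow',cv2.inRange(hsv,(20,120,90),(32,255,255)),20,400)
rep('orange',cv2.inRange(hsv,(4,120,50),(17,255,255)),60,3000)
E
python3 look.py .595 .175 .025 .09 b1.png
```

```text
t: 6.9
ee_pos: [0.5963, 0.1714, 0.2476]
tcp_rot: [-0.0, 0.729, 0.685, -0.001]
contact_force: [0.5, 0.2, 0.6]
opening: 0.997
gripper_force: 0.0
t: 7.73
ee_pos: [0.5956, 0.1716, 0.1673]
tcp_rot: [-0.001, 0.204, 0.979, -0.0]
contact_force: [0.1, 0.9, 0.1]
opening: 1.0
gripper_force: 0.0
t: 8.07
ee_pos: [0.5958, 0.1723, 0.1679]
tcp_rot: [-0.0, 0.104, 0.995, -0.0]
contact_force: [0.1, -0.2, -0.4]
opening: 1.0
gripper_force: 0.0
```

View pics/b1.png

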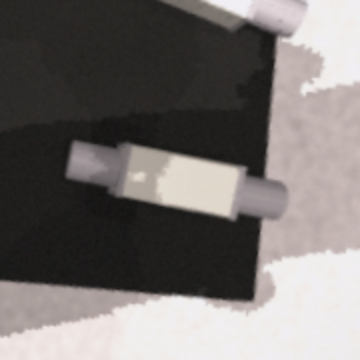

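Fuse B is centred at (181,181) in the map, about (.5955,.1745), yaw about -10.5°. Descend and grip.

```bash
python3 -m pendant '[{"linear":[0,0.002,-0.04],"dr":[0,0,1],"claw":1},{"linear":[0,0,-0.04],"dr":[0,0,0],"claw":1},{"linear":[0,0,-0.04],"dr":[0,0,0],"claw":1},{"linear":[0,0,-0.025],"dr":[0,0,0],"claw":1},{"linear":[0,0,-0.014],"dr":[0,0,0],"claw":1},{"linear":[0,0,0],"dr":[0,0,0],"claw":1},{"linear":[0,0,0],"dr":[0,0,0],"claw":-1},{"linear":[0,0,0],"dr":[0,0,0],"claw":-1},{"linear":[0,0,0],"dr":[0,0,0],"claw":-1},{"linear":[0,0,0],"dr":[0,0,0],"claw":-1}]'
python3 -m pendant '[{"linear":[0,0,0],"dr":[0,0,0],"claw":-1},{"linear":[0,0,0],"dr":[0,0,0],"claw":-1}]'
```

```text
t: 8.95
ee_pos: [0.5978, 0.1763, 0.0113]
tcp_rot: [0.002, 0.093, 0.996, 0.001]
contact_force: [0.6, -1.2, 0.0]
opening: 0.451
gripper_force: 0.0
t: 9.12
ee_pos: [0.5977, 0.1762, 0.0112]
tcp_rot: [0.002, 0.093, 0.996, 0.0]
contact_force: [-0.7, 0.0, 5.9]
opening: 0.287
gripper_force: 60.2
```

```bash
python3 -m pendant '[{"linear":[0,0,0.02],"dr":[0,0,0],"claw":-1},{"linear":[0,0,0.04],"dr":[0,0,0],"claw":-1},{"linear":[0,0,0.04],"dr":[0,0,0],"claw":-1},{"linear":[0,0,0.04],"dr":[0,0,0],"claw":-1},{"linear":[0,0,0.04],"dr":[0,0,0],"claw":-1}]'
python3 -m pendant '[{"linear":[-0.007,-0.036,0],"dr":[0,0,0],"claw":-1},{"linear":[-0.007,-0.036,0],"dr":[0,0,0],"claw":-1},{"linear":[-0.007,-0.036,0],"dr":[0,0,0],"claw":-1},{"linear":[-0.007,-0.036,0],"dr":[0,0,0],"claw":-1},{"linear":[-0.007,-0.036,0],"dr":[0,0,0],"claw":-1},{"linear":[-0.007,-0.036,0],"dr":[0,0,0],"claw":-1},{"linear":[-0.007,-0.036,0],"dr":[0,0,0],"claw":-1},{"linear":[-0.006,-0.036,0],"dr":[0,0,0],"claw":-1},{"linear":[-0.006,-0.036,0],"dr":[0,0,0],"claw":-1},{"linear":[-0.006,-0.036,0],"dr":[0,0,0],"claw":-1}]'
python3 -m pendant '[{"linear":[0,0,0],"dr":[0,0,0],"claw":-1},{"linear":[0,0,0],"dr":[0,0,0],"claw":-1}]'
echo z.013; python3 look.py .53 -.22 .013 .15 b2.png; echo z.06;python3 look.py .53 -.22 .055 .15 b3.png|grep orange
```

```text
t: 9.53
ee_pos: [0.5952, 0.1759, 0.191]
tcp_rot: [-0.0, 0.093, 0.996, -0.0]
contact_force: [0.8, -0.3, -1.9]
opening: 0.289
gripper_force: 59.4
t: 10.37
ee_pos: [0.5281, -0.1855, 0.1894]
tcp_rot: [0.0, 0.093, 0.996, 0.0]
contact_force: [1.7, 0.5, -1.5]
opening: 0.289
gripper_force: 64.8
t: 10.53
ee_pos: [0.5284, -0.1856, 0.1892]
tcp_rot: [-0.0, 0.095, 0.995, 0.0]
contact_force: [0.6, 0.3, -1.2]
opening: 0.287
gripper_force: 65.0
z.013
white c 0.4319 -0.2036 size [ 41. 135.] yaw 78.7 area 3378.5
yellow c 0.4477 -0.2917 size [10. 15.] yaw 78.7 area 121.5
yellow c 0.583 -0.265 size [10. 10.] yaw 0.0 area 74.5
yellow c 0.4589 -0.2363 size [10. 17.] yaw 78.7 area 147.5
orange c 0.5627 -0.3144 size [36. 31.] yaw -10.5 area 574.5
orange c 0.469 -0.3086 size [22. 56.] yaw 78.7 area 884.5
orange c 0.5719 -0.2679 size [36. 48.] yaw 77.8 area 1009.0
orange c 0.4808 -0.2497 size [22. 48.] yaw 79.1 area 790.0
orange c 0.4894 -0.1879 size [45. 18.] yaw -85.8 area 442.0
orange c 0.5965 -0.1409 size [35. 47.] yaw 74.1 area 1141.0
orange c 0.4807 -0.1261 size [11. 18.] yaw 76.0 area 162.0
orange c 0.5059 -0.1228 size [23. 46.] yaw 80.0 area 767.0
z.06
orange c 0.548 -0.2953 size [31. 26.] yaw -9.9 area 407.5
orange c 0.4665 -0.2906 size [20. 49.] yaw 77.5 area 655.5
orange c 0.5561 -0.2553 size [31. 42.] yaw 78.7 area 769.5
orange c 0.4768 -0.2393 size [19. 42.] yaw 78.7 area 585.0
orange c 0.4845 -0.186 size [39. 16.] yaw -85.1 area 334.5
orange c 0.5773 -0.1448 size [32. 39.] yaw 74.7 area 829.0
orange c 0.4768 -0.1322 size [ 9. 15.] yaw 76.0 area 121.0
orange c 0.4987 -0.1296 size [19. 40.] yaw 79.0 area 568.0
```

View pics/b3.png

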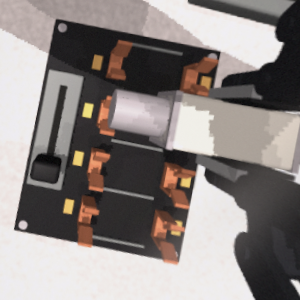

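The map shows the held fuse above the second way, the jaws at columns ~100 and ~170, and the grip at (47,167) at the off end. Tab positions agree to about 3 mm between views, so the base middle is about (.527,-.222). Lowering into way +28 mm.

```bash
python3 -m pendant '[{"linear":[0.005,-0.0085,0],"dr":[0,0,0],"claw":-1},{"linear":[0,0,-0.04],"dr":[0,0,0],"claw":-1},{"linear":[0,0,-0.04],"dr":[0,0,0],"claw":-1},{"linear":[0,0,-0.035],"dr":[0,0,0],"claw":-1},{"linear":[0,0,-0.012],"dr":[0,0,0],"claw":-1},{"linear":[0,0,0],"dr":[0,0,0],"claw":-1},{"linear":[0,0,0],"dr":[0,0,0],"claw":-1}]'
python3 look.py .527 -.222 .055 .10 b4.png|grep orange;python3 look.py .527 -.222 .013 .13 b5.png|grep yell
```

```text
t: 11.22
ee_pos: [0.5345, -0.192, 0.0626]
tcp_rot: [-0.0, 0.093, 0.996, 0.0]
contact_force: [0.7, -0.9, -0.7]
opening: 0.29
gripper_force: 65.0
orange c 0.5408 -0.2967 size [53. 31.] yaw -49.9 area 874.5
orange c 0.5427 -0.246 size [18. 32.] yaw 78.7 area 320.5
orange c 0.4714 -0.267 size [ 22. 103.] yaw 78.7 area 1407.0
orange c 0.4847 -0.1995 size [23. 11.] yaw -22.4 area 137.5
orange c 0.4922 -0.1697 size [20.  7.] yaw -10.3 area 95.5
orange c 0.56 -0.1495 size [18. 25.] yaw -90.0 area 301.5
orange c 0.4761 -0.1376 size [ 9. 13.] yaw 78.7 area 97.0
orange c 0.496 -0.1373 size [23. 32.] yaw 87.4 area 465.5
yellow c 0.45 -0.2939 size [ 5. 14.] yaw 84.8 area 47.5
yellow c 0.4589 -0.2373 size [11. 16.] yaw 78.7 area 147.0
yellow c 0.4715 -0.1815 size [ 9. 17.] yaw -90.0 area 56.5
```

```bash
python3 -m pendant '[{"linear":[0,-0.002,-0.008],"dr":[0,0,0],"claw":-1},{"linear":[0,0,-0.006],"dr":[0,0,0],"claw":-1},{"linear":[0,0,0],"dr":[0,0,0],"claw":-1}]'; python3 -m pendant '[{"linear":[0,0,-0.006],"dr":[0,0,0],"claw":-1},{"linear":[0,0,-0.006],"dr":[0,0,0],"claw":-1},{"linear":[0,0,0],"dr":[0,0,0],"claw":-1}]';python3 -m pendant '[{"linear":[0,0,-0.005],"dr":[0,0,0],"claw":-1},{"linear":[0,0,-0.005],"dr":[0,0,0],"claw":-1},{"linear":[0,0,0],"dr":[0,0,0],"claw":-1}]'
```

```text
t: 11.57
ee_pos: [0.5345, -0.1944, 0.0484]
tcp_rot: [0.001, 0.093, 0.996, 0.0]
contact_force: [0.5, -0.4, -1.4]
opening: 0.288
gripper_force: 65.1
t: 11.82
ee_pos: [0.5351, -0.1948, 0.0361]
tcp_rot: [0.001, 0.094, 0.996, 0.0]
contact_force: [3.9, -1.2, -3.1]
opening: 0.289
gripper_force: 64.7
t: 12.07
ee_pos: [0.5343, -0.1945, 0.0261]
tcp_rot: [0.0, 0.093, 0.996, 0.0]
contact_force: [2.6, 1.1, 0.7]
opening: 0.289
gripper_force: 65.4
```

```bash
python3 -m pendant '[{"linear":[0,0,-0.003],"dr":[0,0,0],"claw":-1},{"linear":[0,0,0],"dr":[0,0,0],"claw":-1}]';python3 -m pendant '[{"linear":[0,0,-0.003],"dr":[0,0,0],"claw":-1},{"linear":[0,0,0],"dr":[0,0,0],"claw":-1}]'
```

```text
t: 12.23
ee_pos: [0.5344, -0.1946, 0.0259]
tcp_rot: [0.0, 0.093, 0.996, -0.0]
contact_force: [-4.0, 3.6, 19.9]
opening: 0.289
gripper_force: 67.8
t: 12.4
ee_pos: [0.5345, -0.1946, 0.0258]
tcp_rot: [0.0, 0.093, 0.996, -0.0]
contact_force: [-10.4, 7.0, 37.8]
opening: 0.289
gripper_force: 70.1
```

Hard stop at TCP z .026 with the force climbing, so the fuse is home. Release, rise and go above fuse A.

```bash
python3 -m pendant '[{"linear":[0,0,0.005],"dr":[0,0,0],"claw":0},{"linear":[0,0,0],"dr":[0,0,0],"claw":0},{"linear":[0,0,0],"dr":[0,0,0],"claw":0},{"linear":[0,0,0],"dr":[0,0,0],"claw":0},{"linear":[0,0,0.03],"dr":[0,0,0],"claw":0},{"linear":[0,0,0.04],"dr":[0,0,0],"claw":0},{"linear":[0,0,0.04],"dr":[0,0,0],"claw":1},{"linear":[0,0,0.04],"dr":[0,0,0],"claw":1}]'
python3 -m pendant '[{"linear":[-0.009,0.037,0],"dr":[0,0,1],"claw":1},{"linear":[-0.009,0.037,0],"dr":[0,0,1],"claw":1},{"linear":[-0.009,0.037,0],"dr":[0,0,1],"claw":1},{"linear":[-0.009,0.038,0],"dr":[0,0,1],"claw":1},{"linear":[-0.01,0.038,0],"dr":[0,0,1],"claw":1},{"linear":[-0.01,0.038,0],"dr":[0,0,1],"claw":1},{"linear":[-0.01,0.038,0],"dr":[0,0,1],"claw":1},{"linear":[-0.01,0.038,0],"dr":[0,0,1],"claw":1},{"linear":[-0.01,0.038,0],"dr":[0,0,0],"claw":1},{"linear":[-0.009,0.038,0],"dr":[0,0,0],"claw":1}]'
python3 -m pendant '[{"linear":[0,0,0],"dr":[0,0,0],"claw":1},{"linear":[0,0,0],"dr":[0,0,0],"claw":1}]'
python3 - <<'E'
from h import *
f=imaging.grab_frame('wrist');cv2.imwrite('pics/wA.png',f['pixels'][:,:,::-1])
s=grab('side','sA.png')
hsv=cv2.cvtColor(s['pixels'],cv2.COLOR_RGB2HSV)
c=proj(s,(.5324,-.1941,.045),'side');print('expect seated top',c.round(0))
for q in blobs(s,(0,0,130),(180,80,255),30,(int(c[0])-30,int(c[1])-25,int(c[0])+30,int(c[1])+25)):
    u=cv2.minAreaRect(q);print(u,onz(s,u[0],'side',.040)[:2].round(4))
E
for v in 70 90 120 150; do echo V$v;python3 look.py .439 .182 .025 .075 a$v.png wrist $v|grep white;done
```

```text
t: 13.07
ee_pos: [0.5327, -0.1941, 0.1751]
tcp_rot: [-0.002, 0.093, 0.996, 0.0]
contact_force: [0.8, -1.7, 0.4]
opening: 0.766
gripper_force: 0.0
t: 13.9
ee_pos: [0.4374, 0.1838, 0.1742]
tcp_rot: [-0.001, 0.024, 1.0, -0.0]
contact_force: [0.2, -0.7, -0.1]
opening: 1.002
gripper_force: 0.0
t: 14.07
ee_pos: [0.4377, 0.1839, 0.1742]
tcp_rot: [-0.001, 0.021, 1.0, -0.001]
contact_force: [0.1, 0.0, 1.0]
opening: 0.997
gripper_force: 0.0
expect seated top [342. 321.]
((347.4716796875, 321.1509094238281), (10.43940258026123, 35.98846435546875), 74.05460357666016) [ 0.5445 -0.1968]
((367.5, 304.5), (17.0, 7.0), 90.0) [ 0.6052 -0.1822]
V70
white c 0.4379 0.1837 size [112.  28.] yaw -3.4 area 2547.0
white c 0.4385 0.1825 size [149. 149.] yaw 0.0 area 4692.5
V90
white c 0.4376 0.1839 size [111.  27.] yaw -3.7 area 2434.0
white c 0.4385 0.1825 size [149. 149.] yaw 0.0 area 4634.0
V120
white c 0.4376 0.1841 size [110.  26.] yaw -3.9 area 2130.5
white c 0.4385 0.1825 size [149. 149.] yaw 0.0 area 4523.5
V150
white c 0.4518 0.1831 size [81. 26.] yaw -3.7 area 1556.5
white c 0.4385 0.1825 size [149. 149.] yaw 0.0 area 4432.0
```

Fuse A is at (.438,.184), yaw -3.6°, right under the tool.

```bash
python3 -m pendant '[{"linear":[0,0,-0.04],"dr":[0,0,-1],"claw":1},{"linear":[0,0,-0.04],"dr":[0,0,0],"claw":1},{"linear":[0,0,-0.04],"dr":[0,0,0],"claw":1},{"linear":[0,0,-0.03],"dr":[0,0,0],"claw":1},{"linear":[0,0,-0.016],"dr":[0,0,0],"claw":1},{"linear":[0,0,0],"dr":[0,0,0],"claw":1},{"linear":[0,0,0],"dr":[0,0,0],"claw":-1},{"linear":[0,0,0],"dr":[0,0,0],"claw":-1},{"linear":[0,0,0],"dr":[0,0,0],"claw":-1},{"linear":[0,0,0],"dr":[0,0,0],"claw":-1}]'
python3 -m pendant '[{"linear":[0,0,0],"dr":[0,0,0],"claw":-1},{"linear":[0,0,0],"dr":[0,0,0],"claw":-1},{"linear":[0,0,0],"dr":[0,0,0],"claw":-1}]'
```

```text
t: 15.2
ee_pos: [0.4409, 0.1828, 0.0111]
tcp_rot: [0.002, 0.032, 0.999, 0.001]
contact_force: [0.1, -0.3, 0.5]
opening: 0.458
gripper_force: 0.0
t: 15.45
ee_pos: [0.4408, 0.1831, 0.011]
tcp_rot: [0.002, 0.032, 0.999, 0.001]
contact_force: [-0.8, -0.1, 7.3]
opening: 0.292
gripper_force: 60.4
```

```bash
python3 -m pendant '[{"linear":[0,0,0.02],"dr":[0,0,0],"claw":-1},{"linear":[0,0,0.04],"dr":[0,0,0],"claw":-1},{"linear":[0,0,0.04],"dr":[0,0,0],"claw":-1},{"linear":[0,0,0.04],"dr":[0,0,0],"claw":-1},{"linear":[0,0,0.035],"dr":[0,0,0],"claw":-1}]'
python3 -m pendant '[{"linear":[0.008,-0.038,0],"dr":[0,0,-1],"claw":-1},{"linear":[0.008,-0.039,0],"dr":[0,0,-1],"claw":-1},{"linear":[0.008,-0.039,0],"dr":[0,0,-1],"claw":-1},{"linear":[0.008,-0.039,0],"dr":[0,0,-1],"claw":-1},{"linear":[0.008,-0.039,0],"dr":[0,0,-1],"claw":-1},{"linear":[0.008,-0.039,0],"dr":[0,0,-1],"claw":-1},{"linear":[0.008,-0.039,0],"dr":[0,0,-1],"claw":-1},{"linear":[0.008,-0.039,0],"dr":[0,0,-0.4],"claw":-1},{"linear":[0.008,-0.039,0],"dr":[0,0,0],"claw":-1},{"linear":[0.008,-0.039,0],"dr":[0,0,0],"claw":-1}]'
python3 -m pendant '[{"linear":[0.004,-0.038,0],"dr":[0,0,0],"claw":-1},{"linear":[0,-0.006,0],"dr":[0,0,0],"claw":-1},{"linear":[0,0,0],"dr":[0,0,0],"claw":-1},{"linear":[0,0,0],"dr":[0,0,0],"claw":-1}]'
```

```text
t: 15.87
ee_pos: [0.4388, 0.1825, 0.187]
tcp_rot: [0.001, 0.032, 0.999, 0.0]
contact_force: [1.3, 0.5, -1.6]
opening: 0.288
gripper_force: 59.4
t: 16.7
ee_pos: [0.5186, -0.2083, 0.1842]
tcp_rot: [-0.0, 0.097, 0.995, 0.0]
contact_force: [0.7, 1.1, -1.5]
opening: 0.292
gripper_force: 59.5
t: 17.03
ee_pos: [0.5223, -0.25, 0.1839]
tcp_rot: [-0.001, 0.097, 0.995, 0.001]
contact_force: [-0.2, -0.2, -1.6]
opening: 0.289
gripper_force: 59.6
```

```bash
python3 -m pendant '[{"linear":[0.002,0,0],"dr":[0,0,0],"claw":-1},{"linear":[0,0,-0.04],"dr":[0,0,0],"claw":-1},{"linear":[0,0,-0.04],"dr":[0,0,0],"claw":-1},{"linear":[0,0,-0.03],"dr":[0,0,0],"claw":-1},{"linear":[0,0,-0.013],"dr":[0,0,0],"claw":-1},{"linear":[0,0,0],"dr":[0,0,0],"claw":-1},{"linear":[0,0,0],"dr":[0,0,0],"claw":-1}]'
for z in .040 .055; do python3 look.py .527 -.222 $z .10 b6.png|egrep 'orange|white';done
```

```text
t: 17.62
ee_pos: [0.5244, -0.2485, 0.0608]
tcp_rot: [-0.001, 0.096, 0.995, 0.001]
contact_force: [0.2, -0.3, -1.5]
opening: 0.288
gripper_force: 59.6
white c 0.538 -0.2538 size [139.  49.] yaw -9.3 area 4456.5
white c 0.4411 -0.2229 size [15. 87.] yaw 78.7 area 823.5
white c 0.5242 -0.1943 size [97. 32.] yaw -10.6 area 2246.0
orange c 0.5415 -0.304 size [22. 15.] yaw -90.0 area 208.5
orange c 0.4681 -0.2986 size [23. 47.] yaw 77.7 area 713.5
orange c 0.48 -0.2408 size [24. 44.] yaw 78.7 area 320.0
orange c 0.488 -0.1991 size [23. 15.] yaw -11.3 area 212.0
orange c 0.4671 -0.1887 size [10. 15.] yaw 79.7 area 117.0
orange c 0.4765 -0.1411 size [10. 16.] yaw 78.7 area 129.5
orange c 0.5856 -0.1474 size [32. 72.] yaw 33.7 area 1189.0
orange c 0.4981 -0.1499 size [24. 59.] yaw 78.7 area 942.0
white c 0.5332 -0.2488 size [128.  45.] yaw -14.0 area 3730.5
white c 0.5185 -0.198 size [90. 29.] yaw -10.5 area 1882.0
white c 0.567 -0.141 size [ 38. 118.] yaw 0.0 area 1664.5
orange c 0.5325 -0.296 size [13. 24.] yaw -90.0 area 172.0
orange c 0.4664 -0.2937 size [21. 45.] yaw 78.7 area 609.0
orange c 0.4769 -0.2402 size [21. 39.] yaw 79.4 area 284.5
orange c 0.4842 -0.2024 size [20. 14.] yaw -12.5 area 178.5
orange c 0.4654 -0.193 size [ 9. 14.] yaw 78.7 area 97.5
orange c 0.4741 -0.1498 size [ 9. 14.] yaw 77.5 area 96.5
orange c 0.5758 -0.1547 size [31. 71.] yaw 40.0 area 1067.0
orange c 0.4944 -0.1523 size [21. 65.] yaw 78.7 area 908.0
```

View pics/b6.png

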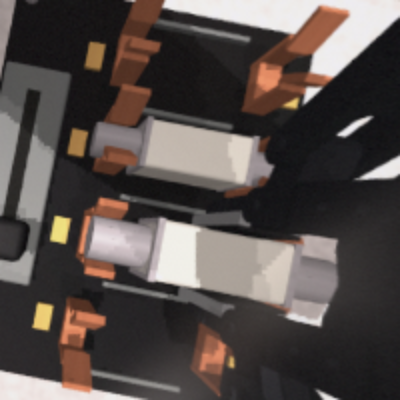

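The seated first fuse (180,150) lies level between its jaws. The held one (200,255) has its cap centred between the jaw tips at (105,208) and (100,268). Press it in.

```bash
python3 -m pendant '[{"linear":[0,-0.001,-0.008],"dr":[0,0,0],"claw":-1},{"linear":[0,0,-0.006],"dr":[0,0,0],"claw":-1},{"linear":[0,0,-0.006],"dr":[0,0,0],"claw":-1},{"linear":[0,0,-0.006],"dr":[0,0,0],"claw":-1},{"linear":[0,0,-0.005],"dr":[0,0,0],"claw":-1},{"linear":[0,0,-0.004],"dr":[0,0,0],"claw":-1},{"linear":[0,0,0],"dr":[0,0,0],"claw":-1}]';python3 -m pendant '[{"linear":[0,0,-0.003],"dr":[0,0,0],"claw":-1},{"linear":[0,0,0],"dr":[0,0,0],"claw":-1}]'
```

```text
t: 18.3
ee_pos: [0.525, -0.2509, 0.0259]
tcp_rot: [-0.0, 0.097, 0.995, 0.001]
contact_force: [0.6, 3.6, 0.9]
opening: 0.289
gripper_force: 59.9
t: 18.47
ee_pos: [0.5251, -0.2509, 0.0257]
tcp_rot: [-0.0, 0.097, 0.995, 0.001]
contact_force: [-4.4, 6.7, 18.9]
opening: 0.295
gripper_force: 62.3
```

```bash
python3 -m pendant '[{"linear":[0,0,0.003],"dr":[0,0,0],"claw":-0.1},{"linear":[0,0,0],"dr":[0,0,0],"claw":-0.1},{"linear":[0,0,0],"dr":[0,0,0],"claw":-0.1},{"linear":[0,0,0],"dr":[0,0,0],"claw":-0.1},{"linear":[0,0,0.03],"dr":[0,0,0],"claw":-0.1},{"linear":[0,0,0.04],"dr":[0,0,0],"claw":-0.1},{"linear":[0,0,0.04],"dr":[0,0,0],"claw":1},{"linear":[0,0,0.04],"dr":[0,0,0],"claw":1}]'
python3 -m pendant '[{"linear":[0.006,0.038,0],"dr":[0,0,-1],"claw":1},{"linear":[0.006,0.038,0],"dr":[0,0,-1],"claw":1},{"linear":[0.006,0.038,0],"dr":[0,0,-1],"claw":1},{"linear":[0.006,0.038,0],"dr":[0,0,-1],"claw":1},{"linear":[0.006,0.038,0],"dr":[0,0,-1],"claw":1},{"linear":[0.006,0.038,0],"dr":[0,0,-1],"claw":1},{"linear":[0.006,0.038,0],"dr":[0,0,-1],"claw":1},{"linear":[0.006,0.038,0],"dr":[0,0,-1],"claw":1},{"linear":[0.006,0.038,0],"dr":[0,0,-1],"claw":1},{"linear":[0.006,0.038,0],"dr":[0,0,-1],"claw":1}]'
python3 -m pendant '[{"linear":[0.006,0.038,0],"dr":[0,0,-1],"claw":1},{"linear":[0.006,0.038,0],"dr":[0,0,0],"claw":1},{"linear":[0.006,0.038,0],"dr":[0,0,0],"claw":1},{"linear":[0.004,0.034,0],"dr":[0,0,0],"claw":1},{"linear":[0,0,0],"dr":[0,0,0],"claw":1},{"linear":[0,0,0],"dr":[0,0,0],"claw":1}]'
python3 look.py .607 .277 .025 .075 c4.png wrist 90|grep white;python3 look.py .607 .277 .025 .075 c4.png wrist 120|grep white
python3 look.py .527 -.222 .045 .13 b7.png side 130|grep white
```

```text
t: 19.13
ee_pos: [0.5241, -0.2513, 0.1768]
tcp_rot: [-0.001, 0.097, 0.995, 0.0]
contact_force: [0.4, -0.5, 0.5]
opening: 0.718
gripper_force: 0.0
t: 19.97
ee_pos: [0.5848, 0.1301, 0.1756]
tcp_rot: [-0.0, 0.184, 0.983, -0.0]
contact_force: [-0.3, -0.7, -0.3]
opening: 1.002
gripper_force: 0.0
t: 20.47
ee_pos: [0.6067, 0.278, 0.1752]
tcp_rot: [-0.0, 0.19, 0.982, -0.001]
contact_force: [0.8, -0.4, -1.3]
opening: 1.004
gripper_force: 0.0
white c 0.5262 -0.254 size [62. 25.] yaw -11.3 area 1280.0
white c 0.5325 -0.1969 size [57. 26.] yaw -10.6 area 1293.5
```

```bash
for v in 150 170 190 210 225; do echo $v; python3 look.py .607 .277 .025 .06 c4.png wrist $v|grep white;done
```

```text
150
white c 0.6065 0.2775 size [119. 119.] yaw 0.0 area 4632.0
170
white c 0.606 0.2775 size [59. 25.] yaw -22.4 area 1327.0
white c 0.6065 0.2775 size [119. 119.] yaw 0.0 area 2601.5
190
white c 0.6056 0.2776 size [58. 24.] yaw -22.2 area 1124.5
white c 0.6065 0.3015 size [ 71. 119.] yaw 0.0 area 1468.0
210
white c 0.6112 0.2754 size [45. 24.] yaw -22.6 area 768.5
225
```

Fuse C is at (.606,.278), yaw -22.4°, under the tool.

```bash
python3 -m pendant '[{"linear":[-0.002,0,-0.04],"dr":[0,0,-0.5],"claw":1},{"linear":[0,0,-0.04],"dr":[0,0,0],"claw":1},{"linear":[0,0,-0.04],"dr":[0,0,0],"claw":1},{"linear":[0,0,-0.03],"dr":[0,0,0],"claw":1},{"linear":[0,0,-0.016],"dr":[0,0,0],"claw":1},{"linear":[0,0,0],"dr":[0,0,0],"claw":1},{"linear":[0,0,0],"dr":[0,0,0],"claw":-1},{"linear":[0,0,0],"dr":[0,0,0],"claw":-1},{"linear":[0,0,0],"dr":[0,0,0],"claw":-1},{"linear":[0,0,0],"dr":[0,0,0],"claw":-1}]'
python3 -m pendant '[{"linear":[0,0,0],"dr":[0,0,0],"claw":-1},{"linear":[0,0,0],"dr":[0,0,0],"claw":-1},{"linear":[0,0,0],"dr":[0,0,0],"claw":-1}]'
```

```text
t: 21.7
ee_pos: [0.607, 0.2771, 0.0128]
tcp_rot: [0.002, 0.196, 0.981, 0.001]
contact_force: [0.5, 0.3, 0.0]
opening: 0.456
gripper_force: 0.0
t: 21.95
ee_pos: [0.6068, 0.2771, 0.0125]
tcp_rot: [0.002, 0.196, 0.981, 0.001]
contact_force: [0.3, 0.9, 5.9]
opening: 0.289
gripper_force: 60.4
```

```bash
python3 -m pendant '[{"linear":[0,0,0.02],"dr":[0,0,0],"claw":-1},{"linear":[0,0,0.04],"dr":[0,0,0],"claw":-1},{"linear":[0,0,0.04],"dr":[0,0,0],"claw":-1},{"linear":[0,0,0.04],"dr":[0,0,0],"claw":-1},{"linear":[0,0,0.035],"dr":[0,0,0],"claw":-1}]'
python3 -m pendant '[{"linear":[-0.006,-0.038,0],"dr":[0,0,1.5],"claw":-1},{"linear":[-0.006,-0.038,0],"dr":[0,0,1.5],"claw":-1},{"linear":[-0.006,-0.038,0],"dr":[0,0,1.5],"claw":-1},{"linear":[-0.006,-0.038,0],"dr":[0,0,1.5],"claw":-1},{"linear":[-0.006,-0.038,0],"dr":[0,0,1.5],"claw":-1},{"linear":[-0.006,-0.038,0],"dr":[0,0,1.5],"claw":-1},{"linear":[-0.006,-0.038,0],"dr":[0,0,1.5],"claw":-1},{"linear":[-0.006,-0.038,0],"dr":[0,0,1],"claw":-1},{"linear":[-0.006,-0.038,0],"dr":[0,0,0],"claw":-1},{"linear":[-0.005,-0.038,0],"dr":[0,0,0],"claw":-1}]'
python3 -m pendant '[{"linear":[-0.002,-0.037,0],"dr":[0,0,0],"claw":-1},{"linear":[0,0,0],"dr":[0,0,0],"claw":-1},{"linear":[0,0,0],"dr":[0,0,0],"claw":-1}]'
```

```text
t: 22.37
ee_pos: [0.6049, 0.2765, 0.1879]
tcp_rot: [0.0, 0.196, 0.981, 0.0]
contact_force: [0.8, 0.1, -0.9]
opening: 0.287
gripper_force: 59.5
t: 23.2
ee_pos: [0.5448, -0.105, 0.1852]
tcp_rot: [-0.0, 0.097, 0.995, 0.0]
contact_force: [0.1, 0.1, -0.9]
opening: 0.291
gripper_force: 59.5
t: 23.45
ee_pos: [0.5435, -0.1422, 0.1852]
tcp_rot: [-0.0, 0.099, 0.995, 0.0]
contact_force: [0.9, -0.1, -1.6]
opening: 0.284
gripper_force: 59.6
```

```bash
python3 -m pendant '[{"linear":[0,0.002,-0.03],"dr":[0,0,0],"claw":-1},{"linear":[0,0,-0.035],"dr":[0,0,0],"claw":-1},{"linear":[0,0,-0.035],"dr":[0,0,0],"claw":-1},{"linear":[0,0,-0.023],"dr":[0,0,0],"claw":-1},{"linear":[0,0,0],"dr":[0,0,0],"claw":-1},{"linear":[0,0,0],"dr":[0,0,0],"claw":-1}]'
```

```text
t: 23.95
ee_pos: [0.5425, -0.1367, 0.0611]
tcp_rot: [-0.002, 0.096, 0.995, 0.001]
contact_force: [0.8, -0.1, -1.1]
opening: 0.286
gripper_force: 59.6
```

```bash
python3 look.py .527 -.20 .055 .11 b8.png|egrep 'orange'
```

```text
orange c 0.5484 -0.2824 size [55. 42.] yaw -73.6 area 1351.0
orange c 0.47 -0.2742 size [22. 73.] yaw 78.7 area 1081.0
orange c 0.557 -0.2346 size [37. 13.] yaw -51.3 area 283.5
orange c 0.4829 -0.2083 size [22. 43.] yaw 77.7 area 573.0
orange c 0.4909 -0.1682 size [22. 13.] yaw -14.0 area 187.0
orange c 0.4958 -0.1448 size [22. 10.] yaw -11.3 area 144.0
orange c 0.5033 -0.1148 size [20.  7.] yaw -11.3 area 93.5
```

```bash
python3 -m pendant '[{"linear":[0.0015,-0.0025,-0.004],"dr":[0,0,0],"claw":-1},{"linear":[0,0,-0.008],"dr":[0,0,0],"claw":-1},{"linear":[0,0,-0.006],"dr":[0,0,0],"claw":-1},{"linear":[0,0,-0.006],"dr":[0,0,0],"claw":-1},{"linear":[0,0,-0.005],"dr":[0,0,0],"claw":-1},{"linear":[0,0,-0.005],"dr":[0,0,0],"claw":-1},{"linear":[0,0,0],"dr":[0,0,0],"claw":-1}]';python3 -m pendant '[{"linear":[0,0,-0.003],"dr":[0,0,0],"claw":-1},{"linear":[0,0,0],"dr":[0,0,0],"claw":-1}]'
```

```text
t: 24.58
ee_pos: [0.5457, -0.1406, 0.0275]
tcp_rot: [0.0, 0.097, 0.995, 0.001]
contact_force: [3.3, 1.8, -5.0]
opening: 0.286
gripper_force: 59.2
t: 24.75
ee_pos: [0.5458, -0.1406, 0.0273]
tcp_rot: [0.0, 0.097, 0.995, 0.001]
contact_force: [-2.6, 4.9, 13.6]
opening: 0.289
gripper_force: 61.6
```

```bash
python3 -m pendant '[{"linear":[0,0,-0.001],"dr":[0,0,0],"claw":-1},{"linear":[0,0,0.004],"dr":[0,0,0],"claw":-0.1},{"linear":[0,0,0],"dr":[0,0,0],"claw":-0.1},{"linear":[0,0,0],"dr":[0,0,0],"claw":-0.1},{"linear":[0,0,0],"dr":[0,0,0],"claw":-0.1},{"linear":[0,0,0.03],"dr":[0,0,0],"claw":-0.1},{"linear":[0,0,0.04],"dr":[0,0,0],"claw":-1},{"linear":[0,0,0.04],"dr":[0,0,0],"claw":-1},{"linear":[0,0,0.02],"dr":[0,0,0],"claw":-1}]'
python3 -m pendant '[{"linear":[-0.03,-0.035,0],"dr":[0,0,0],"claw":-1},{"linear":[-0.03,-0.035,0],"dr":[0,0,0],"claw":-1},{"linear":[-0.03,-0.035,0],"dr":[0,0,0],"claw":-1},{"linear":[-0.025,-0.035,0],"dr":[0,0,0],"claw":-1},{"linear":[0,0,0],"dr":[0,0,0],"claw":-1},{"linear":[0,0,0],"dr":[0,0,0],"claw":-1}]'
python3 look.py .53 -.2 .045 .15 b9.png side 130|grep white
python3 look.py .42 -.24 .066 .10 g1.png side 130 >/dev/null
python3 - <<'E'
import cv2,numpy as np
a=cv2.imread('pics/b9.png');b=cv2.imread('pics/g1.png');print(a.shape,b.shape)
h=520;a=cv2.resize(a,(390,390),interpolation=cv2.INTER_CUBIC);b=cv2.resize(b,(390,390))
cv2.imwrite('pics/v.png',np.clip(np.hstack([a,b])*1.5,0,255).astype(np.uint8))
E
```

```text
t: 25.5
ee_pos: [0.5474, -0.142, 0.1624]
tcp_rot: [0.002, 0.097, 0.995, -0.001]
contact_force: [0.3, -0.5, 0.7]
opening: 0.032
gripper_force: 0.0
t: 26.0
ee_pos: [0.4384, -0.2713, 0.1578]
tcp_rot: [-0.0, 0.099, 0.995, 0.0]
contact_force: [-0.3, -0.3, 0.8]
opening: 0.002
gripper_force: 0.0
white c 0.39 -0.254 size [102.  20.] yaw -90.0 area 1208.5
white c 0.439 -0.077 size [ 54. 118.] yaw 0.0 area 3709.5
(300, 300, 3) (400, 400, 3)
```

View pics/v.png

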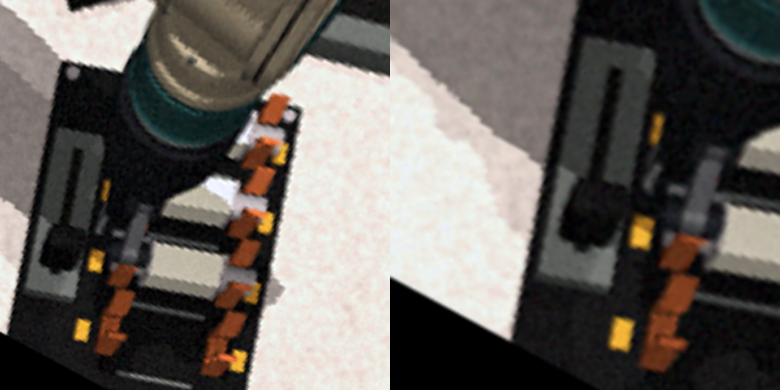

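All three fuses lie in the ways with their caps between the jaws. The isolator grip is at (596,205), about (.4256,-.245), still off. Going down behind the grip with the fingers shut.

```bash
python3 -m pendant '[{"linear":[-0.022,-0.008,0],"dr":[0,0,0],"claw":-1},{"linear":[0,0,-0.035],"dr":[0,0,0],"claw":-1},{"linear":[0,0,-0.035],"dr":[0,0,0],"claw":-1},{"linear":[0,0,-0.025],"dr":[0,0,0],"claw":-1},{"linear":[0,0,-0.015],"dr":[0,0,0],"claw":-1},{"linear":[0,0,0],"dr":[0,0,0],"claw":-1},{"linear":[0,0,0],"dr":[0,0,0],"claw":-1}]'
```

```text
t: 26.68
ee_pos: [0.418, -0.2761, 0.0474]
tcp_rot: [-0.001, 0.096, 0.995, 0.001]
contact_force: [-0.1, -0.8, 0.1]
opening: -0.003
gripper_force: 0.0
```

```bash
python3 -m pendant '[{"linear":[0.0023,0.0118,-0.002],"dr":[0,0,0],"claw":-1},{"linear":[0.0023,0.0118,0],"dr":[0,0,0],"claw":-1},{"linear":[0.0023,0.0118,0],"dr":[0,0,0],"claw":-1},{"linear":[0,0,0],"dr":[0,0,0],"claw":-1}]';python3 -m pendant '[{"linear":[0.0023,0.0118,0],"dr":[0,0,0],"claw":-1},{"linear":[0.0023,0.0118,0],"dr":[0,0,0],"claw":-1},{"linear":[0.0023,0.0118,0],"dr":[0,0,0],"claw":-1},{"linear":[0.0019,0.0098,0],"dr":[0,0,0],"claw":-1},{"linear":[0,0,0],"dr":[0,0,0],"claw":-1}]'
```

```text
t: 27.02
ee_pos: [0.4259, -0.2404, 0.0474]
tcp_rot: [0.001, 0.095, 0.995, -0.0]
contact_force: [-0.6, -0.4, -0.2]
opening: 0.001
gripper_force: 0.0
t: 27.43
ee_pos: [0.4336, -0.1949, 0.0463]
tcp_rot: [-0.0, 0.096, 0.995, 0.001]
contact_force: [-0.1, -0.9, 0.3]
opening: -0.003
gripper_force: 0.0
```

```bash
python3 -m pendant '[{"linear":[0.001,0.005,0],"dr":[0,0,0],"claw":-1},{"linear":[0.001,0.005,0],"dr":[0,0,0],"claw":-1},{"linear":[0,0,0],"dr":[0,0,0],"claw":-1}]';python3 -m pendant '[{"linear":[0.001,0.004,0],"dr":[0,0,0],"claw":-1},{"linear":[0,0,0],"dr":[0,0,0],"claw":-1}]'
python3 look.py .43 -.20 .066 .12 g2.png side 130 >/dev/null
python3 - <<'E'
import cv2,numpy as np
# dark-grip search: dark pixels within slide track (grey) in side map, profile along base y at lx=-.095 (z=.066 plane)
a=cv2.imread('pics/g2.png');k=a.shape[0]/240
for ly in np.arange(-.06,.075,.008):
    x=.527-.0932+.193*ly;y=-.2216+.0183+.981*ly
    u=int((x-.31)*1000*k);v=int((-.08-y)*1000*k);print(round(ly,3),a[v-2:v+3,u-2:u+3].mean((0,1)).round(0),end=' ')
E
```

```text
t: 27.68
ee_pos: [0.4353, -0.1862, 0.046]
tcp_rot: [-0.0, 0.096, 0.995, 0.001]
contact_force: [-0.2, -0.8, -0.5]
opening: -0.003
gripper_force: 0.0
t: 27.85
ee_pos: [0.4355, -0.1854, 0.0462]
tcp_rot: [-0.001, 0.097, 0.995, -0.003]
contact_force: [-3.9, -8.8, 0.7]
opening: -0.001
gripper_force: 4.4
-0.06 [34. 36. 35.] -0.052 [34. 34. 36.] -0.044 [21. 23. 23.] -0.036 [21. 21. 22.] -0.028 [19. 19. 20.] -0.02 [15. 15. 14.] -0.012 [11. 11. 10.] -0.004 [27. 23. 23.] 0.004 [34. 32. 32.] 0.012 [3. 3. 2.] 0.02 [6. 4. 4.] 0.028 [11. 11. 10.] 0.036 [2. 1. 1.] 0.044 [8. 7. 5.] 0.052 [10.  6.  5.] 0.06 [12. 10.  8.] 0.068 [13. 12. 11.]
```

The slide met its end stop (8.8 N). Back off, rise, and check the slide and whether the lamp has moved.

```bash
python3 -m pendant '[{"linear":[0.0005,0.002,0],"dr":[0,0,0],"claw":-1},{"linear":[0,0,0],"dr":[0,0,0],"claw":-1},{"linear":[-0.003,-0.014,0],"dr":[0,0,0],"claw":-1},{"linear":[0,0,0.03],"dr":[0,0,0],"claw":-1},{"linear":[0,0,0.04],"dr":[0,0,0],"claw":-1},{"linear":[0,0,0.04],"dr":[0,0,0],"claw":-1},{"linear":[0,0,0.04],"dr":[0,0,0],"claw":1},{"linear":[0,0.03,0.02],"dr":[0,0,7],"claw":1},{"linear":[0,0.03,0],"dr":[0,0,7],"claw":1}]'
python3 -m pendant '[{"linear":[0,0.03,0],"dr":[0,0,7],"claw":1},{"linear":[0,0.03,0],"dr":[0,0,6],"claw":1},{"linear":[0.01,0.03,0],"dr":[0,0,0],"claw":1},{"linear":[0.014,0.03,0],"dr":[0,0,0],"claw":1},{"linear":[0.014,0.03,0],"dr":[0,0,0],"claw":1},{"linear":[0,0,0],"dr":[0,0,0],"claw":1},{"linear":[0,0,0],"dr":[0,0,0],"claw":1}]'
python3 - <<'E'
from h import *
s=grab('side','s5.png');b=cv2.cvtColor(s['pixels'],cv2.COLOR_RGB2GRAY)
a=cv2.cvtColor(cv2.imread('pics/s3.png'),cv2.COLOR_BGR2GRAY)
T=a[232:292,253:303];r=cv2.matchTemplate(b[200:330,220:340],T,cv2.TM_CCOEFF_NORMED);_,v,_,l=cv2.minMaxLoc(r)
print('lamp match',v,np.array(l)+(220-253,200-232))
print('base diff at lamp',np.abs(a.astype(int)-b)[232:292,253:303].mean())
# isolator grip: dark blob in track
d=cv2.absdiff(a,b)[300:390,280:325];c=np.argwhere(d>25);print('slide changed rows/cols',c.min(0)+(300,280),c.max(0)+(300,280))
for ly in(-.04,.04):print(ly,proj(s,(.527-.0932+.193*ly,-.2216+.0183+.981*ly,.066),'side').round(0),b[tuple(proj(s,(.527-.0932+.193*ly,-.2216+.0183+.981*ly,.066),'side').round(0).astype(int)[::-1])])
E
python3 look.py .53 -.2 .045 .13 b10.png side 130|grep white
```

```text
t: 28.65
ee_pos: [0.4379, -0.1369, 0.2221]
tcp_rot: [0.005, -0.026, 1.0, -0.002]
contact_force: [1.0, 1.3, 0.0]
opening: 0.418
gripper_force: 0.0
t: 29.23
ee_pos: [0.4719, 0.0164, 0.2158]
tcp_rot: [-0.001, -0.14, 0.99, 0.001]
contact_force: [0.2, 0.4, 0.1]
opening: 0.998
gripper_force: 0.0
lamp match 0.9885510802268982 [0 0]
base diff at lamp 4.068333333333333
slide changed rows/cols [300 292] [370 324]
-0.04 [309. 358.] 34
0.04 [298. 324.] 17
white c 0.5355 -0.256 size [82. 25.] yaw -11.1 area 1413.0
white c 0.544 -0.1989 size [81. 26.] yaw -10.2 area 1447.0
white c 0.5577 -0.1456 size [82. 26.] yaw -11.3 area 1379.0
```

The lamp is unmoved, the slide is over, and all three fuses are aligned at the 56 mm pitch. Grasp the lamp.

```bash
python3 -m pendant '[{"linear":[0,0,-0.035],"dr":[0,0,0],"claw":1},{"linear":[0,0,-0.035],"dr":[0,0,0],"claw":1},{"linear":[0,0,-0.035],"dr":[0,0,0],"claw":1},{"linear":[0,0,-0.017],"dr":[0,0,0],"claw":1},{"linear":[0,0,0],"dr":[0,0,0],"claw":1},{"linear":[0,0,0],"dr":[0,0,0],"claw":-1},{"linear":[0,0,0],"dr":[0,0,0],"claw":-1},{"linear":[0,0,0],"dr":[0,0,0],"claw":-1},{"linear":[0,0,0],"dr":[0,0,0],"claw":-1},{"linear":[0,0,0],"dr":[0,0,0],"claw":-1}]'
python3 -m pendant '[{"linear":[0,0,0],"dr":[0,0,0],"claw":-1},{"linear":[0,0,0],"dr":[0,0,0],"claw":-1},{"linear":[0,0,0],"dr":[0,0,0],"claw":-1}]'
python3 -m pendant '[{"linear":[0,0,0.02],"dr":[0,0,0],"claw":-1},{"linear":[0,0,0.03],"dr":[0,0,0],"claw":-1},{"linear":[0,0,0.03],"dr":[0,0,0],"claw":-1},{"linear":[0,0,0.02],"dr":[0,0,0],"claw":-1},{"linear":[0,0,0],"dr":[0,0,0],"claw":-1}]'
python3 - <<'E'
from h import *
s=grab('side','s6.png')
# stand top (grey rim + dark pad): contour of non-white in region
g=cv2.cvtColor(s['pixels'],cv2.COLOR_RGB2GRAY)[215:280,312:395];m=cv2.inRange(g,0,95)
c=max(cv2.findContours(m,cv2.RETR_EXTERNAL,cv2.CHAIN_APPROX_NONE)[0],key=cv2.contourArea)
print(cv2.contourArea(c));e=cv2.approxPolyDP(c,4,True)[:,0]+(312,215);print(e.tolist(),[onz(s,p,'side',.03)[:2].round(3).tolist() for p in e])
E
python3 look.py .672 -.012 .03 .085 st.png side 255
```

```text
t: 30.17
ee_pos: [0.4734, 0.0146, 0.0958]
tcp_rot: [0.001, -0.138, 0.99, -0.0]
contact_force: [-0.2, -0.8, -1.0]
opening: 0.305
gripper_force: 0.0
t: 30.42
ee_pos: [0.4729, 0.0155, 0.0954]
tcp_rot: [0.001, -0.139, 0.99, 0.001]
contact_force: [-2.0, 3.4, 6.4]
opening: 0.151
gripper_force: 59.4
t: 30.83
ee_pos: [0.475, 0.0143, 0.1981]
tcp_rot: [0.004, -0.138, 0.99, -0.001]
contact_force: [2.2, 0.5, -4.6]
opening: 0.149
gripper_force: 59.6
2471.0
[[369, 221], [324, 228], [321, 236], [312, 238], [321, 237], [321, 252], [335, 275], [384, 264]] [[0.743, 0.03], [0.629, 0.065], [0.61, 0.046], [0.587, 0.051], [0.609, 0.043], [0.586, 0.002], [0.583, -0.073], [0.703, -0.102]]
```

Run:
```python
import cv2,numpy as np
a=cv2.cvtColor(cv2.imread('pics/st.png'),cv2.COLOR_BGR2GRAY);k=a.shape[0]/170
for T in(45,55,100,120):
    m=cv2.morphologyEx(cv2.inRange(a,0,T),cv2.MORPH_OPEN,np.ones((9,9)))
    for c in cv2.findContours(m,cv2.RETR_EXTERNAL,cv2.CHAIN_APPROX_NONE)[0]:
        if cv2.contourArea(c)/k/k>2500:
            r=cv2.minAreaRect(c);print(T,round(.587+r[0][0]/k/1000,4),round(.073-r[0][1]/k/1000,4),np.round(np.array(r[1])/k),round(r[2]))
```

```text
45 0.6672 -0.01 [95. 91.] 15
45 0.6249 -0.0376 [179. 100.] 62
55 0.6598 -0.0187 [132. 144.] 14
100 0.6511 -0.0165 [158. 147.] 15
120 0.6516 -0.0163 [160. 149.] 15
```

```bash
python3 -m pendant '[{"linear":[0.02,-0.002,0],"dr":[0,0,0],"claw":-1},{"linear":[0.03,-0.004,0],"dr":[0,0,0],"claw":-1},{"linear":[0.03,-0.004,0],"dr":[0,0,0],"claw":-1},{"linear":[0.03,-0.004,0],"dr":[0,0,0],"claw":-1},{"linear":[0.03,-0.004,0],"dr":[0,0,0],"claw":-1},{"linear":[0.03,-0.003,0],"dr":[0,0,0],"claw":-1},{"linear":[0.02,-0.002,0],"dr":[0,0,0],"claw":-1},{"linear":[0.003,0,0],"dr":[0,0,0],"claw":-1},{"linear":[0,0,0],"dr":[0,0,0],"claw":-1},{"linear":[0,0,0],"dr":[0,0,0],"claw":-1}]'
python3 -m pendant '[{"linear":[0,0,-0.03],"dr":[0,0,0],"claw":-1},{"linear":[0,0,-0.02],"dr":[0,0,0],"claw":-1},{"linear":[0,0,-0.012],"dr":[0,0,0],"claw":-1},{"linear":[0,0,0],"dr":[0,0,0],"claw":-1},{"linear":[0,0,0],"dr":[0,0,0],"claw":-1}]'
```

```text
t: 31.77
ee_pos: [0.6627, -0.008, 0.1909]
tcp_rot: [-0.003, -0.138, 0.99, 0.001]
contact_force: [-0.1, -0.8, -5.4]
opening: 0.149
gripper_force: 59.5
t: 32.18
ee_pos: [0.6632, -0.008, 0.1312]
tcp_rot: [-0.002, -0.138, 0.99, 0.0]
contact_force: [-0.1, -0.2, -4.3]
opening: 0.15
gripper_force: 59.5
```

```bash
python3 -m pendant '[{"linear":[0.003,-0.001,-0.003],"dr":[0,0,0],"claw":-1},{"linear":[0,0,-0.002],"dr":[0,0,0],"claw":-1},{"linear":[0,0,0],"dr":[0,0,0],"claw":-1}]'; python3 -m pendant '[{"linear":[0,0,-0.0025],"dr":[0,0,0],"claw":-1},{"linear":[0,0,0],"dr":[0,0,0],"claw":-1}]'
```

```text
t: 32.43
ee_pos: [0.6692, -0.0094, 0.1285]
tcp_rot: [0.001, -0.138, 0.99, -0.0]
contact_force: [-0.0, 0.1, -4.6]
opening: 0.152
gripper_force: 59.5
t: 32.6
ee_pos: [0.6687, -0.0091, 0.1253]
tcp_rot: [0.001, -0.138, 0.99, 0.0]
contact_force: [1.1, -0.9, -4.5]
opening: 0.15
gripper_force: 59.6
```

```bash
python3 -m pendant '[{"linear":[0,0,-0.002],"dr":[0,0,0],"claw":-1},{"linear":[0,0,0],"dr":[0,0,0],"claw":-1}]'; python3 -m pendant '[{"linear":[0,0,0],"dr":[0,0,0],"claw":-1},{"linear":[0,0,0],"dr":[0,0,0],"claw":-1}]'
```

```text
t: 32.77
ee_pos: [0.6688, -0.0089, 0.1252]
tcp_rot: [0.001, -0.138, 0.99, -0.0]
contact_force: [-2.4, 1.2, 4.3]
opening: 0.145
gripper_force: 60.8
t: 32.93
ee_pos: [0.6688, -0.0089, 0.1252]
tcp_rot: [0.001, -0.138, 0.99, -0.0]
contact_force: [-3.1, 1.7, 4.8]
opening: 0.154
gripper_force: 60.9
```

The lamp is down on the stand. Release, rise clear, and verify.

```bash
python3 -m pendant '[{"linear":[0,0,0],"dr":[0,0,0],"claw":1},{"linear":[0,0,0],"dr":[0,0,0],"claw":1},{"linear":[0,0,0],"dr":[0,0,0],"claw":1},{"linear":[0,0,0],"dr":[0,0,0],"claw":1},{"linear":[0,0,0.035],"dr":[0,0,0],"claw":1},{"linear":[0,0,0.04],"dr":[0,0,0],"claw":1},{"linear":[0,0,0.04],"dr":[0,0,0],"claw":1},{"linear":[0,0.04,0.04],"dr":[0,0,0],"claw":1},{"linear":[0,0.04,0],"dr":[0,0,0],"claw":1},{"linear":[0,0.04,0],"dr":[0,0,0],"claw":1}]'
python3 -m pendant '[{"linear":[0,0.04,0],"dr":[0,0,0],"claw":1},{"linear":[0,0.04,0],"dr":[0,0,0],"claw":1},{"linear":[0,0,0],"dr":[0,0,0],"claw":1},{"linear":[0,0,0],"dr":[0,0,0],"claw":1},{"linear":[0,0,0],"dr":[0,0,0],"claw":1}]'
python3 look.py .53 -.2 .045 .13 b11.png side 130|grep white
python3 - <<'E'
from h import *
s=grab('side','s7.png');b=cv2.cvtColor(s['pixels'],cv2.COLOR_RGB2GRAY)
a=cv2.cvtColor(cv2.imread('pics/s3.png'),cv2.COLOR_BGR2GRAY)
T=a[232:290,256:300];r=cv2.matchTemplate(b[170:280,310:400],T,cv2.TM_CCOEFF_NORMED);_,v,_,l=cv2.minMaxLoc(r)
d=np.array(l)+(310-256,170-232);print('lamp match',v,d)
p=proj(s,(.4735,.0165,.112),'side');print('handle now',onz(s,p+d,'side',.142).round(3))
for ly in(-.04,.04):
    u,w=proj(s,(.4338+.193*ly,-.2033+.981*ly,.066),'side').astype(int);print('slide',ly,b[w-3:w+4,u-3:u+4].mean(),a[w-3:w+4,u-3:u+4].mean())
n=grab('scene','n7.png');o=cv2.imread('pics/scene0.png')[:,:,::-1].astype(int)
for nm,(x0,y0,x1,y1) in(('meter',(190,172,250,228)),('bin',(275,268,348,348)),('driver',(228,222,277,283))):print(nm,np.abs(o-n['pixels'])[y0:y1,x0:x1].mean().round(1))
E
```

```text
t: 33.77
ee_pos: [0.6705, 0.1004, 0.2714]
tcp_rot: [0.004, -0.137, 0.991, -0.0]
contact_force: [0.8, 0.4, -0.3]
opening: 1.004
gripper_force: 0.0
t: 34.18
ee_pos: [0.6681, 0.1802, 0.267]
tcp_rot: [-0.0, -0.139, 0.99, -0.0]
contact_force: [0.1, -0.4, 0.4]
opening: 1.002
gripper_force: 0.0
white c 0.5238 -0.2537 size [57. 25.] yaw -11.3 area 1265.5
white c 0.5325 -0.1968 size [57. 26.] yaw -10.3 area 1294.0
white c 0.5457 -0.1432 size [57. 25.] yaw -10.0 area 1280.0
lamp match 0.5122194886207581 [ 78 -31]
handle now [ 0.664 -0.009  0.142]
slide -0.04 45.775510204081634 15.448979591836734
slide 0.04 11.938775510204081 46.59183673469388
meter 4.2
bin 11.9
driver 14.8
```

Lamp on its stand at about (.664,-.009), slide on, and fuses seated at the same positions and angles as before. Handing in.

```bash
python3 -c "
from plant import order
print(order.finish_job())"
```

```text
the job is handed in; nothing more can be done
None
```

The job is handed in, with no verdict returned: all three fuses on the mat pressed home to a hard stop, the isolator pushed to its end stop, and the lamp back on its stand about 4 mm from the middle; I never went near the meter, screwdriver or bin.

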